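# Relamp the light box and reset its tripped breaker

## Task

The light box tripped its breaker on failed tubes. Turn its isolator off before touching any tube, move every dead tube still in its clips (grey, blackened ends) to the red tray, and press a new tube from the carton fully home into each of the three pairs of clips. Only then reset the tripped breaker, pushing its lever fully off and then throwing it on, and last turn the isolator back on; leave the other things on the bench where they are.

Things in the scene. Friction and masses are not known exactly. Their poses are not given: they have to be found in the camera images.
- lamp: light box: an open grey steel pan 256 mm (its x) by 204 mm (its y), rim 22 mm high, its cover off, fixed to the bench. Three tubes lie side by side in it along its x, 66 mm apart, each held in two clips, 96 mm either side of its middle. Origin on the bench under the pan's middle, z up
- clip_mouth (a point): mouth of the middle place's +x clip, 73 mm above the bench; all six clips are alike, 13 mm wide: a white fixed cheek on the -y side, an orange jaw hinged at its foot and sprung shut on the +y side, both flaring at the top to a funnel 24 mm wide. A level tube pushed straight down at its middle (6 to 14 N) springs the jaws aside and snaps in; a straight pull up (4 to 7 N) frees it
- way1 (a point): centre of a tube fully home in the -y place of the light box, 46 mm above the bench; x along the tube, y across, z up. The middle 170 mm between its clips is free for fingers
- way2 (a point): centre of a tube fully home in the middle place of the light box, 46 mm above the bench; x along the tube, y across, z up. The middle 170 mm between its clips is free for fingers
- way3 (a point): centre of a tube fully home in the +y place of the light box, 46 mm above the bench; x along the tube, y across, z up. The middle 170 mm between its clips is free for fingers
- dead1: dead tube, grey-brown with blackened ends; may be absent. If present it starts home in place way1 of the light box. 16 mm thick, 212 mm long, 45 g. Origin at the middle of the tube; its x axis runs along the tube, which is the same both ways round
- dead2: dead tube, grey-brown with blackened ends; may be absent. If present it starts home in place way2 of the light box. 16 mm thick, 212 mm long, 45 g. Origin at the middle of the tube; its x axis runs along the tube, which is the same both ways round
- dead3: dead tube, grey-brown with blackened ends; may be absent. If present it starts home in place way3 of the light box. 16 mm thick, 212 mm long, 45 g. Origin at the middle of the tube; its x axis runs along the tube, which is the same both ways round
- new1: new tube, bright white with a narrow green band and a steel cap (20 mm) at each end. It starts in the carton, its middle 40 mm above the bench. 16 mm thick, 212 mm long, 45 g. Origin at the middle of the tube; its x axis runs along the tube, which is the same both ways round
- new2: new tube, bright white with a narrow green band and a steel cap (20 mm) at each end. It starts in the carton, its middle 40 mm above the bench. 16 mm thick, 212 mm long, 45 g. Origin at the middle of the tube; its x axis runs along the tube, which is the same both ways round
- new3: new tube, bright white with a narrow green band and a steel cap (20 mm) at each end. It starts in the carton, its middle 40 mm above the bench. 16 mm thick, 212 mm long, 45 g. Origin at the middle of the tube; its x axis runs along the tube, which is the same both ways round
- carton: low open carton of blue card, 250 mm (its x) by 175 mm (its y), walls 20 mm high, loose (0.6 kg). Two notched inserts, 70 mm either side of its middle, carry three tubes along its x, 45 mm apart. Origin under its middle
- tray: loose red plastic tray for the dead tubes, 250 mm (its x) by 110 mm (its y), walls 32 mm high and 4 mm thick, floor 4 mm, 0.5 kg. Origin under its middle
- switchbox: grey switch box fixed to the bench, 205 mm (its x) by 130 mm (its y), top face 66 mm above the bench. On top: the breaker 50 mm to the -x side of its middle and the isolator 50 mm to the +x side. Origin under its middle, z up
- isolator (a joint): rotary isolator on the switch box: 0 = OFF (handle bar along the box's y), 1.57 = ON (bar along the box's x), stops 0.03 beyond each; the value grows clockwise seen from above. An over-centre spring draws it home to OFF or ON from past the middle of the turn and holds it there (0.1 to 0.2 N m to turn)
- isolator_grip (a point): on the isolator's axis, in its red handle bar, 105 mm above the bench, 9 mm below the bar's top. Bar 14 mm thick, 58 mm long, 34 mm high, standing on a round red base of 48 mm whose top is 80 mm above the bench
- breaker (a joint): white breaker lever, rocking along the box's x about an axis 69 mm above the bench: -0.5 = fully OFF (leans to the box's -x), 0 = TRIPPED (upright, as it starts), +0.5 = ON (leans to the box's +x). End stops at 0.53 either way. Stiff (about 0.05 N m): it stays where it is left; pushed sideways it takes 2 to 6 N
- breaker_tip (a point): top of the breaker lever, 26 mm from its pivot (95 mm above the bench when upright). Lever 30 mm wide (box's y), 8 mm thick; it stands clear of the black breaker face, 71 mm above the bench
- thread_cone: cone of black thread, 70 mm across, 105 mm high, standing on the bench; leave alone. Origin under its middle
- scissors: pair of scissors, about 180 mm long, lying on the bench; leave alone
- glue_bottle: orange bottle with a red cap, 50 mm across, 110 mm high; leave alone. Origin under its middle
- bowl: white bowl, 110 mm across, 45 mm high; leave alone. Origin under its middle
- screwdriver: screwdriver, 200 mm long, lying on the bench; leave alone
- wax_block: block of yellow thread wax, 26 by 40 by 18 mm; leave alone. Origin under its middle
Mind the look-alikes: they are no part of the job. Leave any blue or yellow look-alike of the new3 alone.

How it is judged:
On the way, in this order (a step that is already met when the one before it is completed fails the run):
1. the isolator is turned off (value of joint isolator below 0.12 rad), for 0.2 s.
2. every dead tube lies in the red tray and the three new tubes sit fully home in the light box (((x of new1 in the frame of way1 between -0.008 and 0.008 m and y of new1 in the frame of way1 between -0.004 and 0.004 m and z of new1 in the frame of way1 between -0.003 and 0.003 m) or (x of new1 in the frame of way2 between -0.008 and 0.008 m and y of new1 in the frame of way2 between -0.004 and 0.004 m and z of new1 in the frame of way2 between -0.003 and 0.003 m) or (x of new1 in the frame of way3 between -0.008 and 0.008 m and y of new1 in the frame of way3 between -0.004 and 0.004 m and z of new1 in the frame of way3 between -0.003 and 0.003 m)) and angle between the x axis of each of new1, new2, new3 and the x axis of lamp, either way round below 0.04 rad and ((x of new2 in the frame of way1 between -0.008 and 0.008 m and y of new2 in the frame of way1 between -0.004 and 0.004 m and z of new2 in the frame of way1 between -0.003 and 0.003 m) or (x of new2 in the frame of way2 between -0.008 and 0.008 m and y of new2 in the frame of way2 between -0.004 and 0.004 m and z of new2 in the frame of way2 between -0.003 and 0.003 m) or (x of new2 in the frame of way3 between -0.008 and 0.008 m and y of new2 in the frame of way3 between -0.004 and 0.004 m and z of new2 in the frame of way3 between -0.003 and 0.003 m)) and ((x of new3 in the frame of way1 between -0.008 and 0.008 m and y of new3 in the frame of way1 between -0.004 and 0.004 m and z of new3 in the frame of way1 between -0.003 and 0.003 m) or (x of new3 in the frame of way2 between -0.008 and 0.008 m and y of new3 in the frame of way2 between -0.004 and 0.004 m and z of new3 in the frame of way2 between -0.003 and 0.003 m) or (x of new3 in the frame of way3 between -0.008 and 0.008 m and y of new3 in the frame of way3 between -0.004 and 0.004 m and z of new3 in the frame of way3 between -0.003 and 0.003 m)) and x of dead1 in the frame of tray between -0.05 and 0.05 m and y of dead1 in the frame of tray between -0.05 and 0.05 m and z of dead1 in the frame of tray between 0 and 0.031 m and x of dead2 in the frame of tray between -0.05 and 0.05 m and y of dead2 in the frame of tray between -0.05 and 0.05 m and z of dead2 in the frame of tray between 0 and 0.031 m and x of dead3 in the frame of tray between -0.05 and 0.05 m and y of dead3 in the frame of tray between -0.05 and 0.05 m and z of dead3 in the frame of tray between 0 and 0.031 m), for 0.3 s.
3. the breaker lever is pushed fully off (value of joint breaker below -0.42 rad), for 0.1 s.
4. the breaker lever is thrown on (value of joint breaker above 0.42 rad), for 0.2 s.
5. the isolator is turned on (value of joint isolator above 1.45 rad), for 0.2 s.
At the end, for the whole second after the job is handed in: Isolator on (over 1.45), breaker on (over 0.42), all still; each new tube home in a place of the light box (within 8 mm along, 4 mm across, 3 mm in height, 0.04 rad), each dead tube in the red tray (its middle within 50 mm of the tray's middle each way, below the rim) (all of step 2 and value of joint isolator above 1.45 rad and value of joint breaker above 0.42 rad and linear speed of each of new1, new2, new3, dead1, dead2, dead3 below 0.03 m/s); the robot touches nothing.
It fails at once if a tube is handled while the isolator is on (value of joint isolator above 0.9 rad and (contact force between the fingers and new1 above 1 N or contact force between the fingers and new2 above 1 N or contact force between the fingers and new3 above 1 N or contact force between the fingers and dead1 above 1 N or contact force between the fingers and dead2 above 1 N or contact force between the fingers and dead3 above 1 N)).
It fails at once if a bystander is shifted by more than 40 mm (distance of any of thread_cone, scissors, glue_bottle, bowl, screwdriver, wax_block from where it was at the start of the episode above 0.04 m).
Of dead1, dead2, dead3 only 1 to 2 are there at a start; the rules pass over those that are not, and their reading is None.
At some moment in a run one of tray, carton may be knocked a few centimetres aside while the robot is not near it.
Once in a run the grip may slacken for a moment while it holds something.
It also fails if it takes over 210 s, if anything falls off the work surface, if the arm or the gripper's body presses on something with over 40 N, if the wrist force passes 120 N, or if a joint passes its speed limit or range.

## Robot

A 6-joint arm with a two-finger parallel gripper is mounted at the origin on the work surface. World frame = base frame: x ahead of the robot, y to its left, z up, the work surface at z = 0. Lengths are in m, angles in rad, forces in N, time in s.
With the tool pointing down it reaches from about 0.375 to 0.975 m from the base axis. Payload 3.8 kg.
Tool frame: the origin (TCP) lies at the very end of the fingers, on their centre line; the grasp point (between the pads) lies 19 mm behind it; z points along the fingers, y is the direction in which the jaws open and shut (so a half turn about z gives the same grasp; the last joint's range is limited). The gripper opens to 85 mm and grips with 20 to 120 N. Pads are 22 mm wide; open, the fingers measure 114 mm over their backs; the gripper's body (76 mm by 85 mm) begins 54 mm behind the grasp point. The pads swing forward as they close: fully open they stand 13 mm farther back than shut.
Start: joints at [-1.302, 0.264, 1.604, -0, 1.274, -0.037], TCP at [0.203, -0.644, 0.231] pointing down, gripper open.
Joint ranges: [-2.63, 2.63], [-0.94, 2.18], [0.31, 2.57], [-1.31, 4.45], [0, 2.66], [-2.55, 2.55]. Speed limits (rad/s): [2.57, 2.57, 3.14, 3.14, 3.14, 3.14].

## Interface

Orientations are given as a rotation vector (axis times angle).
In Python, from workcell import bot, viewer, finish_job gives the robot as it stands.
- The arm moves only by the tool servo_tool, never from a script. Its argument "plan" is a list that holds one entry, the list of rows, each a list of 6 numbers: the shift along the tool's x, y, z in cm, then the turn, a rotation vector about the tool's x, y, z in degrees. A call has 1 to 20 rows; each row is the pose to reach, as a shift and turn from the pose measured when the call began, along the tool's axes at that moment; what a row does not reach only later rows make up. A row lasts 1/12 s, in which the tool goes at most 41.7 mm and 7.16 degrees, less where a joint would pass 70% of its speed; a pose out of reach is approached as far as the arm can. A call with a gripper value outside its range is refused whole. "claw" is the finger opening in cm, from 0 to 8.54, set as the call begins (left out, the last holds). The fingers move at their own pace and stop on an object; "grip_force" is the grip in N (left out, the last holds). Time passes only in rows, so rows that repeat a pose let the fingers close. It gives the time, the measured TCP pose, the force and the opening at its end, in the units of the state.
- bot.read_state(): the state, without advancing time (a new reading comes with each control period).
- viewer.read_camera(name): name is "scene" or "top"; returns a dict with "color" (384x512x3 uint8, red, green, blue), "fx", "fy", "cx", "cy" (pixels), "eye" and "rotation" of the camera in the world. Camera axes: x right, y down, z forward; pixel columns grow to the right and rows downward; lengths in m; the calibration is good to about 2 mm. A picture is of the moment at which its call begins. There is no depth.
- finish_job(): hands the job in, once; it reports no verdict.
The state is a dict: "time": time; "q": joint angles; "joint_vel": joint speeds; "joint_torque": joint torques, N m; "tool_pos": TCP position; "tcp_rot": TCP orientation; "wrist_force": force on the tool from outside, world axes, zero at the start; "torque": the same for the moment, N m; "width": opening from 0.0 (shut) to 1.0 (fully open).
Only numpy, scipy, OpenCV 4.12 (cv2) and the standard library are available. Lean on these libraries where they do the work, as an engineer would, in place of code of your own. Each camera call takes 0.05 s, during which the arm holds its last target.

## Working session

There is one attempt and no reset: what is moved stays moved. The work goes in short steps, Python scripts to look and compute and a tool call to move; the robot and the scene stay as the last step left them, time stands still between calls to the robot, and variables do not carry over. Pictures are saved under pics/ and viewed, and the job is handed in when it is done.

Besides the shell and the picture viewer there is one more tool, called by a JSON object that holds its "op" and its "data". servo_tool: Moves the arm, as the interface text tells. Its arguments: {"type":"object","properties":{"plan":{"type":"array"},"claw":{"type":"number"},"grip_force":{"type":"number"}},"required":["plan"]}

```bash
ls; mkdir -p pics; python3 - <<'E'
from workcell import bot, viewer
import cv2
print(bot.read_state())
for n in("scene","top"):
    c=viewer.read_camera(n); print({k:v for k,v in c.items() if k!="color"})
    cv2.imwrite(f"pics/{n}0.png",c["color"][:,:,::-1])
E
```

```text
pics
{'time': 0.0, 'q': array([-1.30191878e+00,  2.64779962e-01,  1.60539716e+00, -2.04513439e-05,
        1.27368082e+00, -3.69380766e-02]), 'joint_vel': array([-6.18128326e-04, -8.07859907e-04, -8.74653958e-04, -4.74051230e-04,
       -1.19639149e-03,  8.23401759e-05]), 'joint_torque': array([ 3.20944513e-03, -5.15108728e+01, -3.67313755e+01,  3.22911183e-04,
        1.26979940e-02,  2.30150427e-06]), 'tool_pos': array([ 0.20299428, -0.64298046,  0.22993144]), 'tcp_rot': array([-3.10271463e+00, -4.78171275e-01,  4.41916750e-04]), 'wrist_force': array([-0.78741222, -0.25218971,  0.24527676]), 'torque': array([-0.00638094, -0.00014017,  0.0118697 ]), 'width': 0.9988561154664368}
{'fx': 394.0226918866601, 'fy': 394.0226918866601, 'cx': 257.5889646803734, 'cy': 195.31100026992434, 'eye': array([1.44872878, 0.28797541, 1.05629654]), 'rotation': array([-1.55437582, -1.99344481,  0.8217506 ])}
{'fx': 489.0895649595365, 'fy': 489.0895649595365, 'cx': 256.4065336024148, 'cy': 192.48319445328406, 'eye': array([0.25155478, 0.07190502, 1.40215532]), 'rotation': array([-2.07030633,  2.15202198, -0.22487826])}
```

View pics/scene0.png

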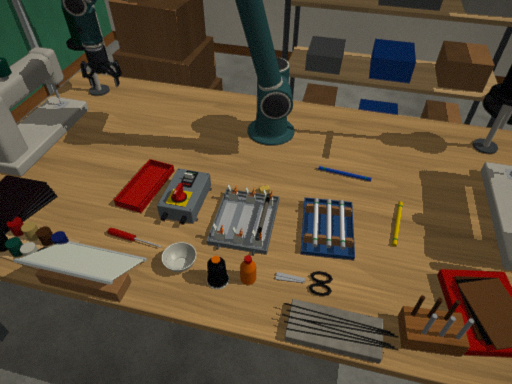

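View pics/top0.png

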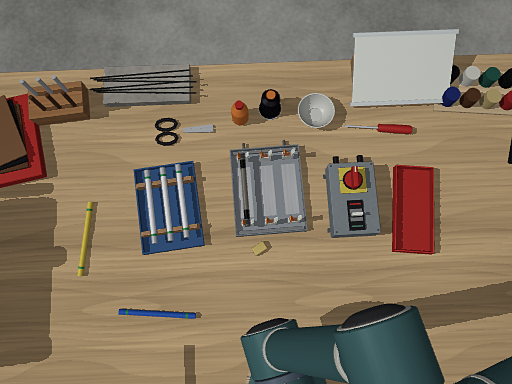

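```bash
cat > h.py <<'E'
import numpy as np, cv2
from scipy.spatial.transform import Rotation as R
from workcell import bot, viewer
def cam(n): return viewer.read_camera(n)
def ray(c,u,v):
    d=np.array([(u-c['cx'])/c['fx'],(v-c['cy'])/c['fy'],1.0]); return R.from_rotvec(c['rotation']).apply(d)
def pl(c,u,v,z):
    d=ray(c,u,v); e=np.array(c['eye']); t=(z-e[2])/d[2]; return (e+t*d)
def proj(c,p):
    q=R.from_rotvec(c['rotation']).inv().apply(np.array(p)-c['eye']); return np.array([c['fx']*q[...,0]/q[...,2]+c['cx'],c['fy']*q[...,1]/q[...,2]+c['cy']]).T
def crop(c,u0,u1,v0,v1,s,name):
    im=c['color'][v0:v1,u0:u1,::-1]
    cv2.imwrite(name,cv2.resize(im,None,fx=s,fy=s,interpolation=cv2.INTER_CUBIC))
E
python3 - <<'E'
from h import *
c=cam("top"); crop(c,120,250,140,260,6,"pics/c1.png"); crop(c,220,320,130,245,5,"pics/c2.png");crop(c,315,445,145,260,6,"pics/c3.png")
c=cam("scene"); crop(c,110,290,150,260,4,"pics/c4.png")
E
```

```text
(no output)
```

View pics/c1.png

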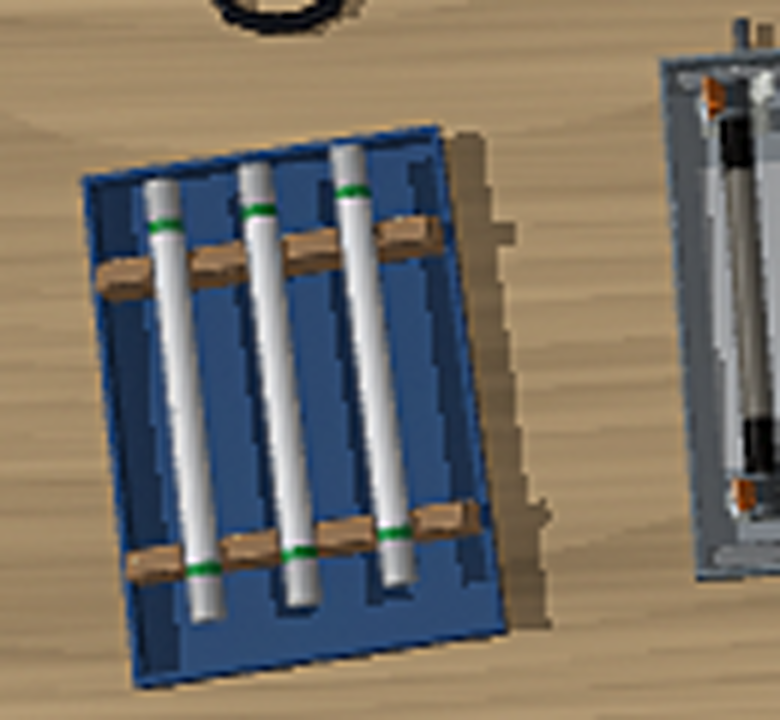

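View pics/c2.png

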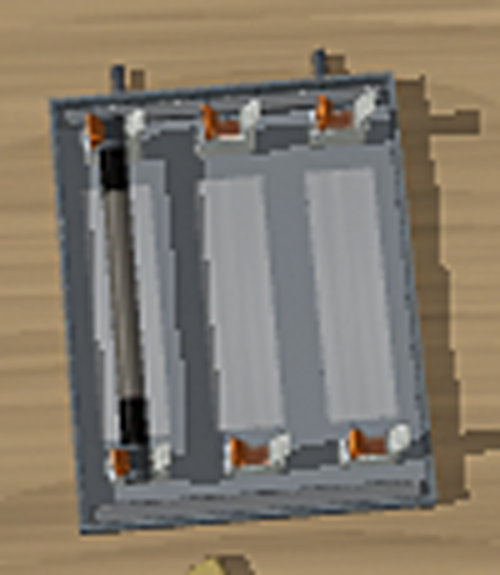

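View pics/c3.png

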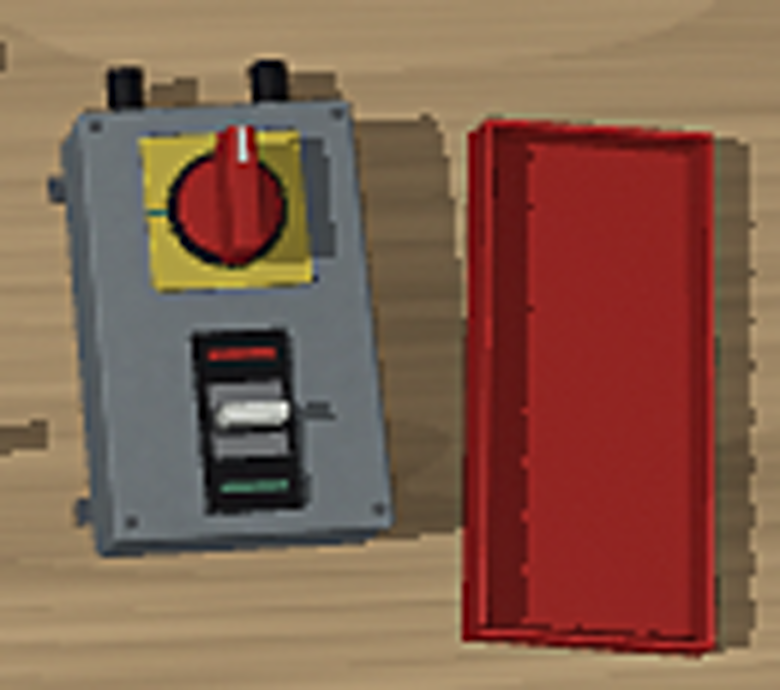

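View pics/c4.png

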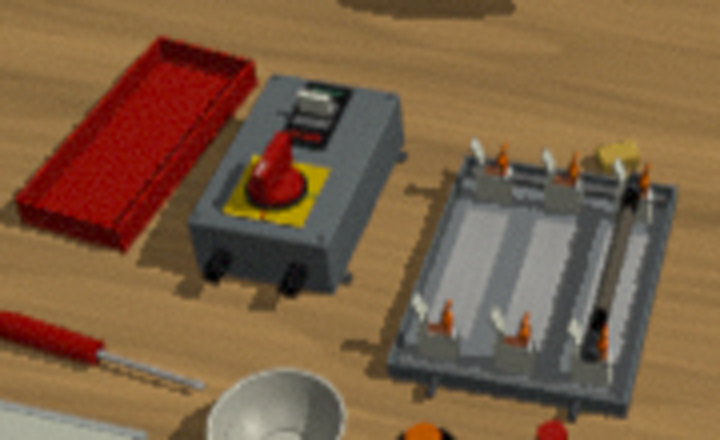

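```bash
cat >> h.py <<'E'
def yaw(a,b): d=np.array(b)-np.array(a); return np.degrees(np.arctan2(d[1],d[0]))
E
python3 - <<'E'
from h import *
c=cam("top"); s=cam("scene")
np.set_printoptions(precision=4,suppress=True)
def quad(pts,off,sc,z):
    P=np.array([pl(c,off[0]+u/sc-0.5,off[1]+v/sc-0.5,z) for u,v in pts]); m=P.mean(0)
    print(m, "sides",[np.linalg.norm(P[i]-P[(i+1)%4]).round(4) for i in range(4)], "yaw",yaw(P[3],P[0]),yaw(P[2],P[1])); return P
print("lamp");quad([(52,100),(392,73),(433,505),(82,533)],(220,130),5,.022)
print("carton");quad([(84,177),(440,127),(507,632),(136,687)],(120,140),6,.020)
print("tray");quad([(480,124),(713,134),(712,650),(468,637)],(315,145),6,.032)
print("box");quad([(80,112),(350,103),(390,528),(100,545)],(315,145),6,.066)
for n,a,b,o,sc,z in [("A",(163,180),(208,620),(120,140),6,.040),("B",(256,165),(303,605),(120,140),6,.04),("C",(347,147),(398,585),(120,140),6,.04),("dead",(113,118),(137,480),(220,130),5,.046)]:
    p=pl(c,o[0]+a[0]/sc-.5,o[1]+a[1]/sc-.5,z);q=pl(c,o[0]+b[0]/sc-.5,o[1]+b[1]/sc-.5,z)
    print(n,(p+q)/2,np.linalg.norm(p-q),yaw(q,p))
    print("  in scene",proj(s,p),proj(s,q))
# isolator red handle
hsv=cv2.cvtColor(c['color'],cv2.COLOR_RGB2HSV)
m=((hsv[...,0]<8)|(hsv[...,0]>172))&(hsv[...,1]>150)&(hsv[...,2]>60)
y=(hsv[...,0]>20)&(hsv[...,0]<32)&(hsv[...,1]>150)
yy,xx=np.where(y[150:210,320:380]); r=cv2.minAreaRect(np.c_[xx+320,yy+150].astype(np.float32)); print("plate",r, pl(c,*r[0],.067))
print(pl(c,315+232/6-.5,145+208/6-.5,.080),"base centre")
print("lever",pl(c,315+253/6-.5,145+413/6-.5,.093))
E
```

```text
lamp
[0.5541 0.0311 0.022 ] sides [np.float64(0.2009), np.float64(0.2568), np.float64(0.1997), np.float64(0.2563)] yaw 2.242905320180276 1.9781560420050366
carton
[0.5154 0.3184 0.02  ] sides [np.float64(0.1745), np.float64(0.2496), np.float64(0.1754), np.float64(0.25)] yaw 6.3908800056585555 6.610268551670474
tray
[ 0.481  -0.3809  0.032 ] sides [np.float64(0.1122), np.float64(0.2488), np.float64(0.1132), np.float64(0.2478)] yaw -6.862181602810979 -6.624125392729132
box
[ 0.5113 -0.2043  0.066 ] sides [np.float64(0.1275), np.float64(0.2016), np.float64(0.1331), np.float64(0.2049)] yaw -1.3959895135825517 0.15022393769433506
A [0.5157 0.365  0.04  ] 0.21339278306314866 6.093725009160167
  in scene [343.3125 248.3161] [342.3216 201.4695]
B [0.5212 0.3207 0.04  ] 0.21377209236699404 5.962810003516643
  in scene [329.2939 246.9666] [329.9176 200.3148]
C [0.5286 0.2767 0.04  ] 0.2134545029101442 6.113136118740571
  in scene [315.5483 246.0433] [317.4594 199.6072]
dead [0.5529 0.0969 0.046 ] 0.21104780687678187 1.788748858447872
  in scene [257.5886 239.1978] [269.7698 194.8318]
plate ((352.2459411621094, 179.70494079589844), (25.71215057373047, 26.074295043945312), 84.80557250976562) [ 0.5623 -0.2066  0.067 ]
[ 0.5608 -0.2065  0.08  ] base centre
lever [ 0.4623 -0.2057  0.093 ]
```

```bash
cat >> h.py <<'E'
np.set_printoptions(precision=4,suppress=True)
def st():
    s=bot.read_state(); Rm=R.from_rotvec(s['tcp_rot']); x=Rm.as_matrix()
    print("t %.2f"%s['time'],"p",s['tool_pos'],"yaw %.2f"%np.degrees(np.arctan2(x[1,0],x[0,0])),"zaxis",x[:,2],"q",s['q'],"F",s['wrist_force'],"w %.3f"%(s['width']*8.54))
def go(*T):
    s=bot.read_state(); p0=s['tool_pos']; R0=R.from_rotvec(s['tcp_rot'])
    for x,y,z,a in T:
        Rt=R.from_euler('z',a,degrees=True)*R.from_euler('x',180,degrees=True)
        sh=R0.inv().apply(np.array([x,y,z])-p0)*100; tr=np.degrees((R0.inv()*Rt).as_rotvec())
        print((x,y,z,a),"->",[round(v,2) for v in [*sh,*tr]], "rows>=%.1f"%max(np.linalg.norm(sh)/4.17,np.linalg.norm(tr)/7.16))
E
python3 -c "
from h import *
st(); go((.561,-.2065,.2,-.6),(.561,-.2065,.13,-.6))"
```

```text
t 0.30 p [ 0.2031 -0.6434  0.2308] yaw 17.52 zaxis [-0.0003  0.0008 -1.    ] q [-1.3019  0.2643  1.6045 -0.      1.2737 -0.0369] F [ 0.3532  0.242  -0.0904] w 8.560
(0.561, -0.2065, 0.2, -0.6) -> [np.float64(47.28), np.float64(-30.89), np.float64(3.1), np.float64(-0.05), np.float64(0.01), np.float64(18.12)] rows>=13.6
(0.561, -0.2065, 0.13, -0.6) -> [np.float64(47.28), np.float64(-30.88), np.float64(10.1), np.float64(-0.05), np.float64(0.01), np.float64(18.12)] rows>=13.8
```

{"op": "servo_tool", "data": {"plan": [[[47.28,-30.89,3.1,-0.05,0,18.12],[47.28,-30.89,3.1,-0.05,0,18.12],[47.28,-30.89,3.1,-0.05,0,18.12],[47.28,-30.89,3.1,-0.05,0,18.12],[47.28,-30.89,3.1,-0.05,0,18.12],[47.28,-30.89,3.1,-0.05,0,18.12],[47.28,-30.89,3.1,-0.05,0,18.12],[47.28,-30.89,3.1,-0.05,0,18.12],[47.28,-30.89,3.1,-0.05,0,18.12],[47.28,-30.89,3.1,-0.05,0,18.12],[47.28,-30.89,3.1,-0.05,0,18.12],[47.28,-30.89,3.1,-0.05,0,18.12],[47.28,-30.89,3.1,-0.05,0,18.12],[47.28,-30.89,3.1,-0.05,0,18.12],[47.28,-30.89,3.1,-0.05,0,18.12],[47.28,-30.89,3.1,-0.05,0,18.12],[47.28,-30.89,3.1,-0.05,0,18.12]]], "claw": 4, "grip_force": 60}}

```text
time: 1.72
tool_pos: [0.5606, -0.2067, 0.1999]
tcp_rot: [3.141, -0.016, -0.001]
wrist_force: [-0.4, 0.5, 0.8]
width: 0.471
```

```bash
python3 -c "
from h import *
st(); go((.561,-.2065,.088,-.6))
c=cam('scene'); crop(c,100,290,60,220,4,'pics/d1.png')"
```

```text
t 1.72 p [ 0.5606 -0.2067  0.1999] yaw -0.57 zaxis [-0.0008 -0.0004 -1.    ] q [-0.3945  0.1408  1.8096 -0.0008  1.1918  1.1864] F [-0.4229  0.5363  0.8164] w 4.024
(0.561, -0.2065, 0.088, -0.6) -> [np.float64(0.04), np.float64(-0.03), np.float64(11.19), np.float64(0.03), np.float64(0.04), np.float64(0.03)] rows>=2.7
```

View pics/d1.png

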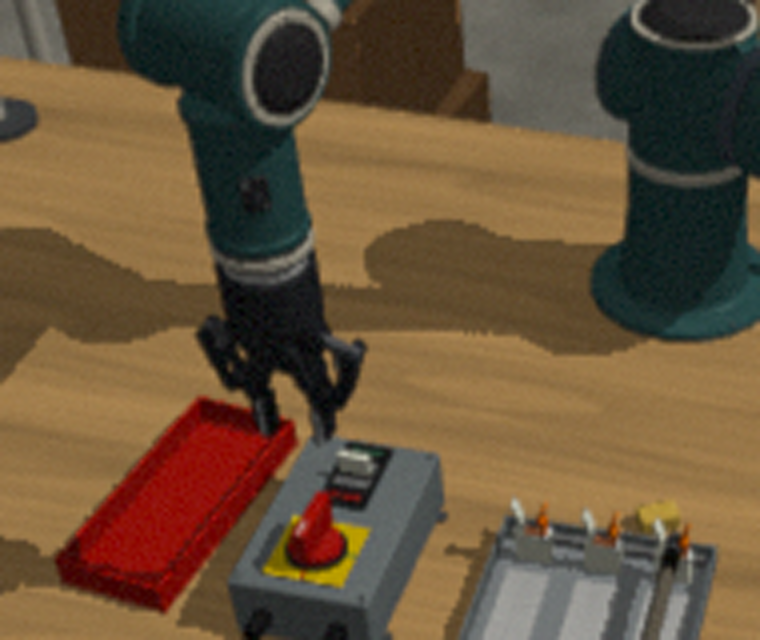

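The gripper stands about above the isolator, opening across the bar. Lowering.

{"op": "servo_tool", "data": {"plan": [[[0.04,-0.03,3,0,0,0],[0.04,-0.03,6,0,0,0],[0.04,-0.03,9,0,0,0],[0.04,-0.03,11.2,0,0,0],[0.04,-0.03,11.2,0,0,0]]]}}

```text
time: 2.18
tool_pos: [0.5555, -0.2068, 0.0824]
tcp_rot: [-3.138, 0.021, 0.016]
wrist_force: [-1.6, -0.3, -0.4]
width: 0.466
```

{"op": "servo_tool", "data": {"plan": [[[0,0,0,0,0,0],[0,0,0,0,0,0],[0,0,0,0,0,0],[0,0,0,0,0,0],[0,0,0,0,0,0],[0,0,0,0,0,0],[0,0,0,0,0,0],[0,0,0,0,0,0]]], "claw": 0.8}}

```text
time: 2.85
tool_pos: [0.5552, -0.208, 0.0834]
tcp_rot: [-3.14, 0.021, 0.016]
wrist_force: [-3.6, -5.5, -2.3]
width: 0.155
```

```bash
python3 -c "
from h import *
st()"
```

```text
t 2.85 p [ 0.5552 -0.208   0.0834] yaw -0.76 zaxis [-0.0104  0.0013 -0.9999] q [-0.3988  0.2499  1.9122 -0.0034  0.9895  1.1871] F [-3.5791 -5.5069 -2.3338] w 1.321
```

{"op": "servo_tool", "data": {"plan": [[[0.0,0.06,-0.05,0,0,-6],[0.01,0.11,-0.1,0,0,-12],[0.03,0.17,-0.1,0,0,-18],[0.05,0.22,-0.1,0,0,-24],[0.07,0.28,-0.1,0,0,-30],[0.11,0.32,-0.1,0,0,-36],[0.14,0.37,-0.1,0,0,-42],[0.18,0.41,-0.1,0,0,-48],[0.23,0.44,-0.1,0,0,-54],[0.28,0.48,-0.1,0,0,-60],[0.33,0.5,-0.1,0,0,-66],[0.38,0.52,-0.1,0,0,-72],[0.44,0.54,-0.1,0,0,-78],[0.49,0.55,-0.1,0,0,-84],[0.55,0.55,-0.1,0,0,-90],[0.55,0.55,-0.1,0,0,-90],[0.55,0.55,-0.1,0,0,-90],[0.55,0.55,-0.1,0,0,-90]]]}}

```text
time: 4.35
tool_pos: [0.5624, -0.2156, 0.0835]
tcp_rot: [-2.234, -2.206, 0.01]
wrist_force: [5.0, -7.8, -16.9]
width: 0.156
```

```bash
python3 -c "
from h import *
st()"
```

```text
t 4.35 p [ 0.5624 -0.2156  0.0835] yaw 89.29 zaxis [-0.0061 -0.0028 -1.    ] q [-0.4046  0.2627  1.8958 -0.006   0.9876 -0.3889] F [  5.0109  -7.8273 -16.9209] w 1.333
```

{"op": "servo_tool", "data": {"plan": [[[0,0,0,0,0,0],[0,0,0,0,0,0],[0,0,0,0,0,0],[0,0,0,0,0,0],[0,0,-3,0,0,0],[0,0,-6,0,0,0],[0,0,-10,0,0,0],[0,0,-14,0,0,0],[0,0,-17,0,0,0],[0,0,-17,0,0,0]]], "claw": 4}}

```text
time: 5.18
tool_pos: [0.5678, -0.2166, 0.264]
tcp_rot: [2.226, 2.199, 0.0]
wrist_force: [1.0, -1.4, 0.7]
width: 0.465
```

```bash
python3 -c "
from h import *
st(); go((.552,.097,.2,2))
c=cam('scene'); crop(c,100,290,100,220,4,'pics/d2.png')
c=cam('top'); crop(c,315,445,145,260,4,'pics/d3.png')
"
```

```text
t 5.18 p [ 0.5678 -0.2166  0.264 ] yaw 89.30 zaxis [ 0.0088 -0.0088 -0.9999] q [-0.4028  0.1116  1.723  -0.0048  1.2954 -0.3894] F [ 1.0424 -1.3527  0.7378] w 3.969
(0.552, 0.097, 0.2, 2) -> [np.float64(31.39), np.float64(-2.02), np.float64(6.1), np.float64(0.79), np.float64(0.01), np.float64(87.3)] rows>=12.2
```

View pics/d2.png

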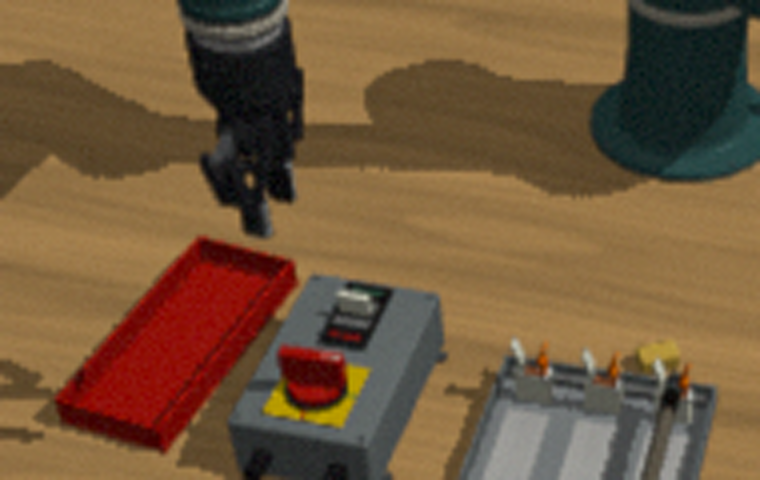

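View pics/d3.png

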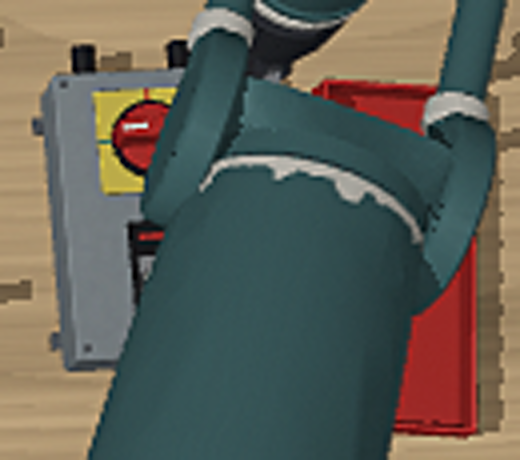

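{"op": "servo_tool", "data": {"plan": [[[31.39,-2.02,6.1,0.79,0,87.3],[31.39,-2.02,6.1,0.79,0,87.3],[31.39,-2.02,6.1,0.79,0,87.3],[31.39,-2.02,6.1,0.79,0,87.3],[31.39,-2.02,6.1,0.79,0,87.3],[31.39,-2.02,6.1,0.79,0,87.3],[31.39,-2.02,6.1,0.79,0,87.3],[31.39,-2.02,6.1,0.79,0,87.3],[31.39,-2.02,6.1,0.79,0,87.3],[31.39,-2.02,6.1,0.79,0,87.3],[31.39,-2.02,6.1,0.79,0,87.3],[31.39,-2.02,6.1,0.79,0,87.3],[31.39,-2.02,6.1,0.79,0,87.3],[31.39,-2.02,6.1,0.79,0,87.3],[31.39,-2.02,6.1,0.79,0,87.3],[31.39,-2.02,6.1,0.79,0,87.3],[31.39,-2.02,6.1,0.79,0,87.3]]]}}

```text
time: 6.7
tool_pos: [0.548, 0.0984, 0.1938]
tcp_rot: [-3.137, -0.057, 0.016]
wrist_force: [-0.4, -0.1, -0.4]
width: 0.471
```

```bash
python3 -c "
from h import *
st(); go((.5525,.097,.09,2),(.5525,.097,.03,2))
"
```

```text
t 6.70 p [0.548  0.0984 0.1938] yaw 2.08 zaxis [-0.0104  0.0037 -0.9999] q [0.1297 0.0747 1.8944 0.0054 1.1823 1.6621] F [-0.3505 -0.1306 -0.3884] w 4.022
(0.5525, 0.097, 0.09, 2) -> [np.float64(0.55), np.float64(0.19), np.float64(10.38), np.float64(-0.23), np.float64(0.59), np.float64(0.08)] rows>=2.5
(0.5525, 0.097, 0.03, 2) -> [np.float64(0.61), np.float64(0.22), np.float64(16.38), np.float64(-0.23), np.float64(0.59), np.float64(0.08)] rows>=3.9
```

{"op": "servo_tool", "data": {"plan": [[[0.3,0.1,3,-0.2,0.3,0.1],[0.55,0.2,6,-0.2,0.6,0.1],[0.55,0.2,8.5,-0.2,0.6,0.1],[0.55,0.2,10.4,-0.2,0.6,0.1],[0.55,0.2,10.4,-0.2,0.6,0.1],[0.55,0.2,10.4,-0.2,0.6,0.1]]]}}

```text
time: 7.2
tool_pos: [0.5513, 0.0967, 0.0886]
tcp_rot: [-3.141, -0.055, 0.005]
wrist_force: [0.1, 0.1, 0.1]
width: 0.468
```

```bash
python3 -c "
from h import *
st(); go((.5525,.097,.03,2))
c=cam('scene'); crop(c,200,300,140,250,6,'pics/d4.png')
"
```

```text
t 7.20 p [0.5513 0.0967 0.0886] yaw 2.01 zaxis [-0.003   0.0002 -1.    ] q [0.1288 0.1816 1.9854 0.0007 0.9775 1.6641] F [0.0594 0.0697 0.0526] w 3.997
(0.5525, 0.097, 0.03, 2) -> [np.float64(0.14), np.float64(-0.02), np.float64(5.86), np.float64(-0.02), np.float64(0.17), np.float64(0.01)] rows>=1.4
```

View pics/d4.png

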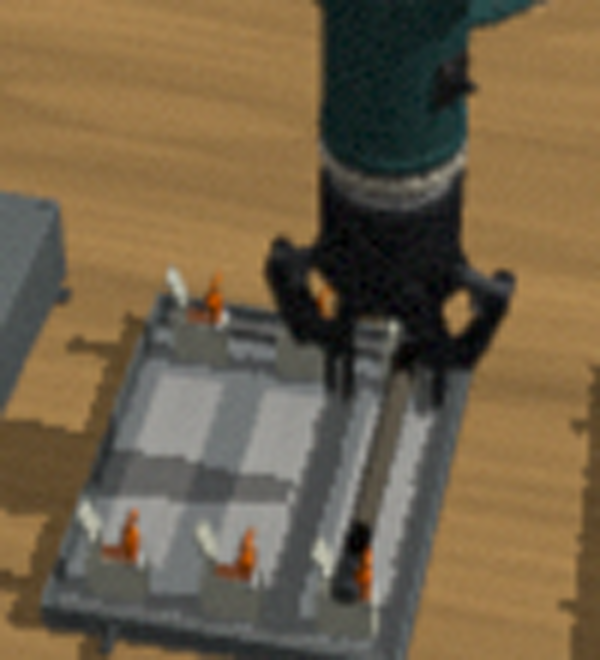

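The fingers straddle the dead tube. Down and close.

{"op": "servo_tool", "data": {"plan": [[[0.14,0,2,0,0.1,0],[0.14,0,4,0,0.1,0],[0.14,0,5.3,0,0.1,0],[0.14,0,5.7,0,0.1,0],[0.14,0,5.7,0,0.1,0],[0.14,0,5.7,0,0.1,0]]]}}

```text
time: 7.75
tool_pos: [0.5551, 0.0971, 0.0342]
tcp_rot: [-3.14, -0.055, -0.006]
wrist_force: [-0.0, -0.2, -0.5]
width: 0.47
```

{"op": "servo_tool", "data": {"plan": [[[0,0,0,0,0,0],[0,0,0,0,0,0],[0,0,0,0,0,0],[0,0,0,0,0,0],[0,0,0,0,0,0],[0,0,0,0,0,0],[0,0,0,0,0,0],[0,0,0,0,0,0]]], "claw": 0.8}}

```text
time: 8.42
tool_pos: [0.5566, 0.0968, 0.0359]
tcp_rot: [-3.141, -0.056, -0.01]
wrist_force: [-0.6, -2.5, 5.9]
width: 0.164
```

{"op": "servo_tool", "data": {"plan": [[[0,0,-1,0,0,0],[0,0,-2,0,0,0],[0,0,-3,0,0,0],[0,0,-5,0,0,0],[0,0,-7,0,0,0],[0,0,-10,0,0,0],[0,0,-13,0,0,0],[0,0,-16,0,0,0],[0,0,-16,0,0,0],[0,0,-16,0,0,0]]]}}

```text
time: 9.25
tool_pos: [0.5577, 0.0975, 0.2001]
tcp_rot: [-3.139, -0.056, -0.022]
wrist_force: [-0.7, -0.3, -0.3]
width: 0.158
```

```bash
python3 -c "
from h import *
st(); 
c=cam('scene'); crop(c,150,300,80,250,4,'pics/d5.png')
c=cam('top'); cv2.imwrite('pics/d6.png',c['color'][:,:,::-1])
"
```

```text
t 9.25 p [0.5577 0.0975 0.2001] yaw 2.03 zaxis [ 0.0137  0.0022 -0.9999] q [0.1289 0.0721 1.8851 0.0005 1.1706 1.664 ] F [-0.7207 -0.2928 -0.3034] w 1.346
```

View pics/d5.png

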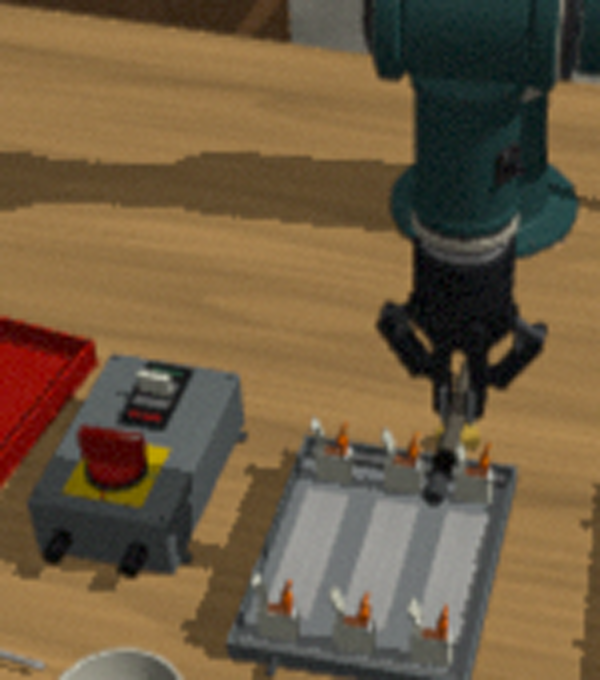

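View pics/d6.png

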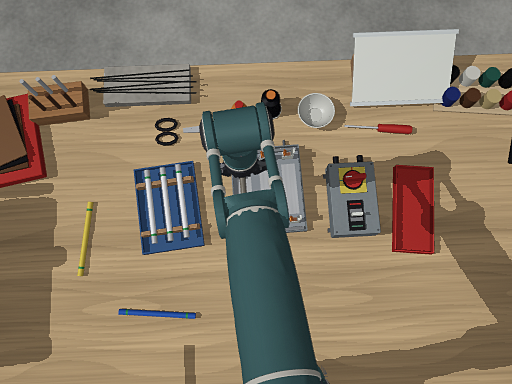

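```bash
python3 -c "
from h import *
st(); go((.481,-.381,.19,-6.7))
"
```

```text
t 9.35 p [0.5551 0.097  0.196 ] yaw 2.03 zaxis [ 0.0063  0.001  -1.    ] q [0.1287 0.0752 1.8896 0.0002 1.1704 1.664 ] F [-0.5972 -0.0279 -1.2593] w 1.375
(0.481, -0.381, 0.19, -6.7) -> [np.float64(-9.1), np.float64(47.51), np.float64(0.51), np.float64(-0.07), np.float64(-0.36), np.float64(8.73)] rows>=11.6
```

{"op": "servo_tool", "data": {"plan": [[[-1,3,0.5,0,-0.3,1],[-2,6.5,0.5,0,-0.3,2],[-2.5,10,0.5,0,-0.3,3],[-3,14,0.5,0,-0.3,4],[-4,18,0.5,0,-0.3,5],[-5,22,0.5,0,-0.3,6],[-6,26,0.5,0,-0.3,7],[-6.5,30,0.5,0,-0.3,8],[-7,34,0.5,0,-0.3,8.7],[-7.5,38,0.5,0,-0.3,8.7],[-8.2,42,0.5,0,-0.3,8.7],[-8.8,45.5,0.5,0,-0.3,8.7],[-9.1,47.5,0.5,0,-0.3,8.7],[-9.1,47.5,0.5,0,-0.3,8.7],[-9.1,47.5,0.5,0,-0.3,8.7],[-9.1,47.5,0.5,0,-0.3,8.7],[-9.1,47.5,0.5,0,-0.3,8.7]]]}}

```text
time: 10.77
tool_pos: [0.4808, -0.3792, 0.189]
tcp_rot: [-3.133, 0.181, 0.001]
wrist_force: [-0.9, 0.8, -1.0]
width: 0.161
```

```bash
python3 -c "
from h import *
st(); go((.481,-.381,.08,-6.7),(.481,-.381,.015,-6.7))
c=cam('scene'); crop(c,80,250,80,230,4,'pics/d7.png')
"
```

```text
t 10.77 p [ 0.4808 -0.3792  0.189 ] yaw -6.61 zaxis [-0.0003  0.0031 -1.    ] q [-0.7097  0.1776  1.788   0.0024  1.1783  0.9755] F [-0.8607  0.8182 -0.9565] w 1.373
(0.481, -0.381, 0.08, -6.7) -> [np.float64(0.05), np.float64(0.21), np.float64(10.9), np.float64(-0.18), np.float64(0.04), np.float64(0.09)] rows>=2.6
(0.481, -0.381, 0.015, -6.7) -> [np.float64(0.05), np.float64(0.23), np.float64(17.4), np.float64(-0.18), np.float64(0.04), np.float64(0.09)] rows>=4.2
```

View pics/d7.png

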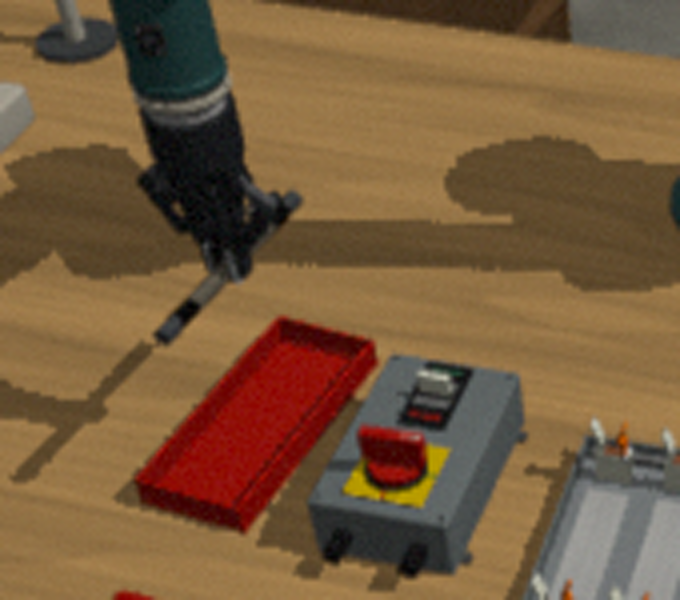

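{"op": "servo_tool", "data": {"plan": [[[0,0.2,3,-0.2,0,0],[0,0.2,6,-0.2,0,0],[0,0.2,9,-0.2,0,0],[0,0.2,12,-0.2,0,0],[0,0.2,14.5,-0.2,0,0],[0,0.2,16.3,-0.2,0,0],[0,0.2,17,-0.2,0,0],[0,0.2,17.2,-0.2,0,0],[0,0.2,17.2,-0.2,0,0],[0,0.2,17.2,-0.2,0,0]]]}}

```text
time: 11.65
tool_pos: [0.4821, -0.3813, 0.019]
tcp_rot: [3.134, -0.179, 0.003]
wrist_force: [-0.0, -0.1, 0.1]
width: 0.158
```

{"op": "servo_tool", "data": {"plan": [[[0,0,0,0,0,0],[0,0,0,0,0,0],[0,0,0,0,0,0],[0,0,0,0,0,0],[0,0,0,0,0,0]]], "claw": 3.2}}

```text
time: 12.07
tool_pos: [0.4823, -0.3815, 0.0195]
tcp_rot: [3.133, -0.179, 0.004]
wrist_force: [-0.8, -0.7, 0.1]
width: 0.372
```

{"op": "servo_tool", "data": {"plan": [[[0,0,-2,0,0,0],[0,0,-5,0,0,0],[0,0,-8,0,0,0],[0,0,-12,0,0,0],[0,0,-15,0,0,0],[0,0,-18,0,0,0],[0,0,-18,0,0,0],[0,0,-18,0,0,0]]]}}

```text
time: 12.73
tool_pos: [0.4832, -0.3822, 0.2028]
tcp_rot: [3.13, -0.179, 0.012]
wrist_force: [-0.2, 0.0, 0.4]
width: 0.373
```

```bash
python3 -c "
from h import *
st(); 
c=cam('scene'); crop(c,80,250,80,230,4,'pics/d8.png')
c=cam('top'); cv2.imwrite('pics/d9.png',c['color'][:,:,::-1]); crop(c,120,250,140,260,6,'pics/d10.png'); crop(c,220,320,130,245,5,'pics/d11.png')
"
```

```text
t 12.73 p [ 0.4832 -0.3822  0.2028] yaw -6.56 zaxis [ 0.007  -0.0071 -1.    ] q [-0.7091  0.1665  1.7746 -0.0009  1.1905  0.9765] F [-0.2116  0.0366  0.4304] w 3.187
```

View pics/d8.png

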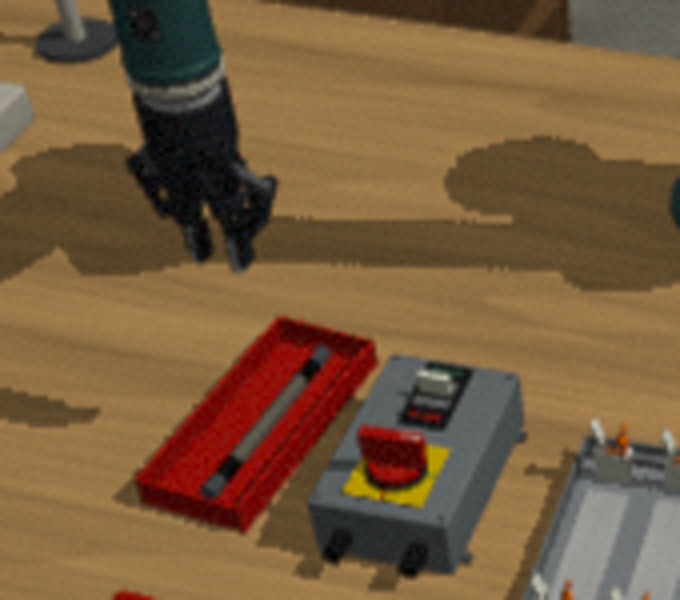

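View pics/d10.png

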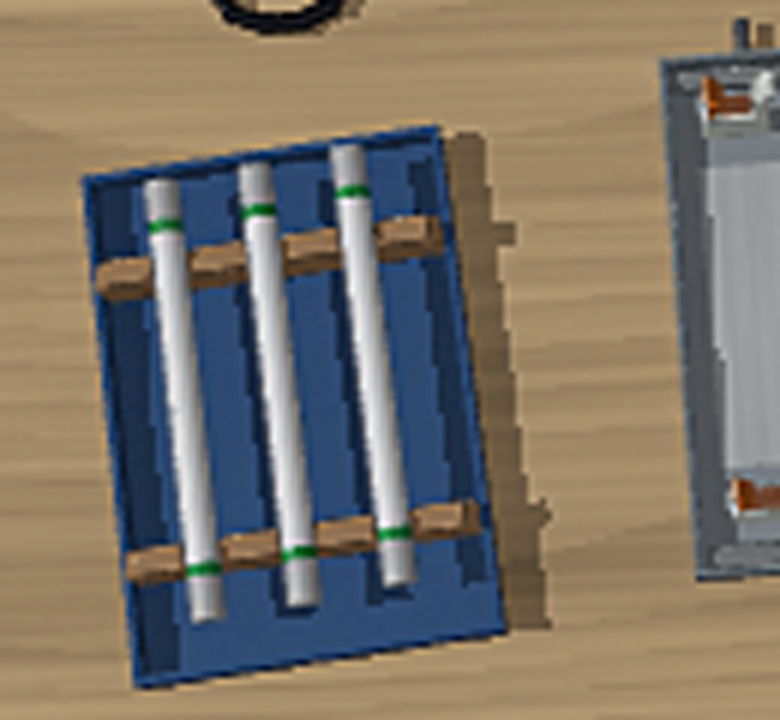

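View pics/d11.png

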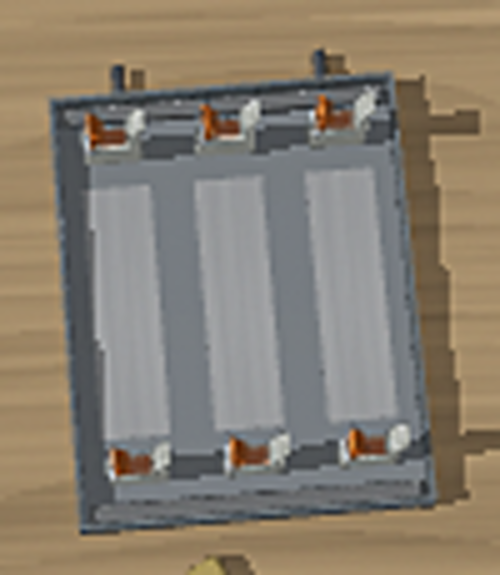

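```bash
python3 -c "
from h import *
c=cam('top')
for n,a,b in [('w3',(114,122),(140,458)),('w2',(230,116),(259,447)),('w1',(346,105),(376,440))]:
    p=pl(c,220+a[0]/5-.5,130+a[1]/5-.5,.073);q=pl(c,220+b[0]/5-.5,130+b[1]/5-.5,.073);print(n,(p+q)/2,yaw(q,p),np.linalg.norm(p-q))
go((.5286,.2767,.2,6.1))
"
```

```text
w3 [0.5517 0.0951 0.073 ] 2.3923022073714653 0.1924381270734846
w2 [0.554  0.0295 0.073 ] 2.3862113223026697 0.1898355639792431
w1 [ 0.5566 -0.0356  0.073 ] 1.9236641581284593 0.19229620094011385
(0.5286, 0.2767, 0.2, 6.1) -> [np.float64(-2.75), np.float64(-65.8), np.float64(-0.31), np.float64(0.07), np.float64(-0.0), np.float64(-12.65)] rows>=15.8
```

{"op": "servo_tool", "data": {"plan": [[[-0.2,-4,-0.3,0,0,-1],[-0.3,-8,-0.3,0,0,-2],[-0.5,-12,-0.3,0,0,-3],[-0.7,-16,-0.3,0,0,-4],[-0.9,-20,-0.3,0,0,-5],[-1.1,-24,-0.3,0,0,-6],[-1.2,-28,-0.3,0,0,-7],[-1.4,-32,-0.3,0,0,-8],[-1.6,-36,-0.3,0,0,-9],[-1.8,-40,-0.3,0,0,-10],[-1.9,-44,-0.3,0,0,-11],[-2.0,-48,-0.3,0,0,-12],[-2.2,-52,-0.3,0,0,-12.6],[-2.4,-56,-0.3,0,0,-12.6],[-2.5,-60,-0.3,0,0,-12.6],[-2.7,-63.5,-0.3,0,0,-12.6],[-2.75,-65.8,-0.3,0,0,-12.6],[-2.75,-65.8,-0.3,0,0,-12.6],[-2.75,-65.8,-0.3,0,0,-12.6],[-2.75,-65.8,-0.3,0,0,-12.6]]]}}

```text
time: 14.55
tool_pos: [0.5276, 0.2758, 0.1979]
tcp_rot: [3.134, 0.166, -0.005]
wrist_force: [-0.1, -0.3, 0.0]
width: 0.379
```

```bash
python3 -c "
from h import *
st(); go((.5286,.2767,.08,6.1),(.5286,.2767,.023,6.1))
"
```

```text
t 14.55 p [0.5276 0.2758 0.1979] yaw 6.07 zaxis [-0.0032 -0.0033 -1.    ] q [ 0.4408  0.1406  1.8136 -0.0017  1.1916  1.9063] F [-0.0886 -0.3147  0.0391] w 3.239
(0.5286, 0.2767, 0.08, 6.1) -> [np.float64(0.15), np.float64(-0.11), np.float64(11.79), np.float64(0.17), np.float64(0.2), np.float64(-0.03)] rows>=2.8
(0.5286, 0.2767, 0.023, 6.1) -> [np.float64(0.17), np.float64(-0.13), np.float64(17.49), np.float64(0.17), np.float64(0.2), np.float64(-0.03)] rows>=4.2
```

{"op": "servo_tool", "data": {"plan": [[[0.15,-0.12,3,0.2,0.2,0],[0.15,-0.12,6,0.2,0.2,0],[0.15,-0.12,9,0.2,0.2,0],[0.15,-0.12,11.5,0.2,0.2,0],[0.15,-0.12,13.5,0.2,0.2,0],[0.15,-0.12,15.5,0.2,0.2,0],[0.15,-0.12,17,0.2,0.2,0],[0.15,-0.12,17.5,0.2,0.2,0],[0.15,-0.12,17.5,0.2,0.2,0],[0.15,-0.12,17.5,0.2,0.2,0],[0.15,-0.12,17.5,0.2,0.2,0]]]}}

```text
time: 15.47
tool_pos: [0.5295, 0.2765, 0.0242]
tcp_rot: [-3.136, -0.165, -0.003]
wrist_force: [-0.0, -0.2, 0.4]
width: 0.376
```

```bash
python3 -c "
from h import *
st(); go((.5286,.2767,.022,6.1))
c=cam('scene'); crop(c,270,390,120,270,4,'pics/e1.png')
"
```

```text
t 15.47 p [0.5295 0.2765 0.0242] yaw 6.02 zaxis [ 0.0018  0.0014 -1.    ] q [0.4393 0.3246 1.9446 0.0007 0.8701 1.9045] F [-0.019  -0.2311  0.4193] w 3.213
(0.5286, 0.2767, 0.022, 6.1) -> [np.float64(-0.09), np.float64(-0.03), np.float64(0.22), np.float64(-0.07), np.float64(-0.11), np.float64(-0.08)] rows>=0.1
```

View pics/e1.png

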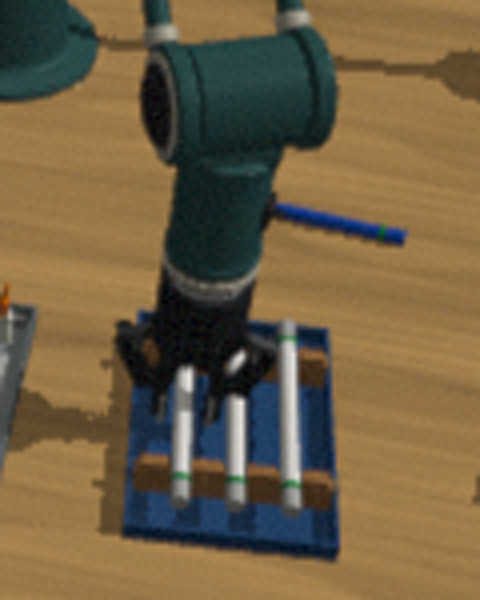

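Fingers straddle the nearest (lamp-side) new tube. Close and lift.

{"op": "servo_tool", "data": {"plan": [[[-0.1,0,0.2,0,-0.1,0],[-0.1,0,0.2,0,-0.1,0],[-0.1,0,0.2,0,-0.1,0],[-0.1,0,0.2,0,-0.1,0],[-0.1,0,0.2,0,-0.1,0],[-0.1,0,0.2,0,-0.1,0],[-0.1,0,0.2,0,-0.1,0],[-0.1,0,0.2,0,-0.1,0]]], "claw": 0.8, "grip_force": 70}}

```text
time: 16.18
tool_pos: [0.5298, 0.2767, 0.0241]
tcp_rot: [-3.136, -0.167, -0.005]
wrist_force: [0.9, -3.4, 6.4]
width: 0.159
```

{"op": "servo_tool", "data": {"plan": [[[0,0,-1,0,0,0],[0,0,-3,0,0,0],[0,0,-6,0,0,0],[0,0,-9,0,0,0],[0,0,-12,0,0,0],[0,0,-15,0,0,0],[0,0,-16.5,0,0,0],[0,0,-17,0,0,0],[0,0,-17,0,0,0],[0,0,-17,0,0,0]]]}}

```text
time: 17.02
tool_pos: [0.5287, 0.2764, 0.1934]
tcp_rot: [-3.136, -0.167, -0.003]
wrist_force: [0.1, 0.9, -1.3]
width: 0.162
```

```bash
python3 -c "
from h import *
st(); go((.552,.0963,.18,2.1))
c=cam('scene'); crop(c,270,390,120,270,4,'pics/e2.png')
"
```

```text
t 17.02 p [0.5287 0.2764 0.1934] yaw 6.08 zaxis [ 0.0021  0.0014 -1.    ] q [0.4397 0.142  1.8207 0.0005 1.1764 1.9041] F [ 0.0857  0.9193 -1.3195] w 1.379
(0.552, 0.0963, 0.18, 2.1) -> [np.float64(0.41), np.float64(18.15), np.float64(1.32), np.float64(-0.07), np.float64(-0.13), np.float64(3.98)] rows>=4.4
```

View pics/e2.png

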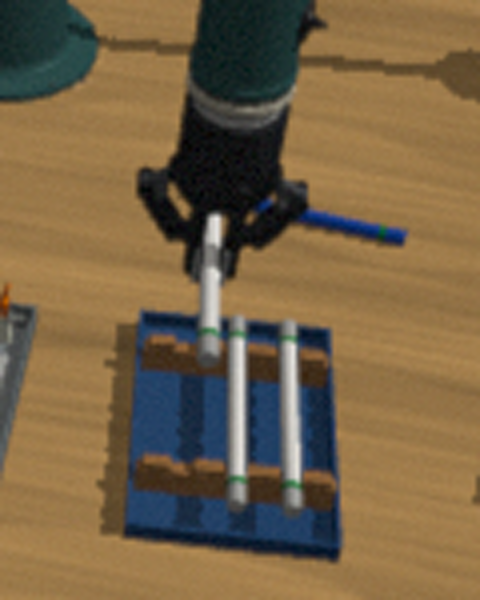

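{"op": "servo_tool", "data": {"plan": [[[0.1,3,1,0,0,1],[0.2,6,1.3,0,0,2],[0.2,9,1.3,0,0,3],[0.3,12,1.3,0,-0.1,4],[0.4,15,1.3,0,-0.1,4],[0.4,17,1.3,0,-0.1,4],[0.4,18.15,1.3,0,-0.1,4],[0.4,18.15,1.3,0,-0.1,4],[0.4,18.15,1.3,0,-0.1,4],[0.4,18.15,1.3,0,-0.1,4]]]}}

```text
time: 17.9
tool_pos: [0.5509, 0.097, 0.1785]
tcp_rot: [-3.14, -0.058, 0.004]
wrist_force: [0.4, 0.3, 0.2]
width: 0.162
```

```bash
python3 -c "
from h import *
st(); go((.552,.0963,.068,2.1))
"
```

```text
t 17.90 p [0.5509 0.097  0.1785] yaw 2.10 zaxis [-0.0027  0.001  -1.    ] q [0.1288 0.0877 1.9098 0.0015 1.1466 1.6623] F [0.363  0.2535 0.1661] w 1.386
(0.552, 0.0963, 0.068, 2.1) -> [np.float64(0.14), np.float64(0.08), np.float64(11.05), np.float64(-0.06), np.float64(0.15), np.float64(0.0)] rows>=2.7
```

{"op": "servo_tool", "data": {"plan": [[[0.1,0.05,2.5,0,0.1,0],[0.15,0.08,5,0,0.15,0],[0.15,0.08,7.5,0,0.15,0],[0.15,0.08,9.5,0,0.15,0],[0.15,0.08,10.7,0,0.15,0],[0.15,0.08,11,0,0.15,0],[0.15,0.08,11,0,0.15,0],[0.15,0.08,11,0,0.15,0]]]}}

```text
time: 18.57
tool_pos: [0.553, 0.097, 0.0694]
tcp_rot: [-3.14, -0.059, -0.002]
wrist_force: [-0.5, 0.4, 0.1]
width: 0.158
```

```bash
python3 -c "
from h import *
st(); go((.552,.0963,.029,2.1))
c=cam('scene'); crop(c,200,300,140,250,6,'pics/e3.png')
"
```

```text
t 18.57 p [0.553  0.097  0.0694] yaw 2.14 zaxis [ 0.0013  0.0014 -1.    ] q [0.1285 0.2055 1.9978 0.0015 0.9367 1.661 ] F [-0.4994  0.4069  0.0684] w 1.346
(0.552, 0.0963, 0.029, 2.1) -> [np.float64(-0.11), np.float64(0.07), np.float64(4.04), np.float64(-0.08), np.float64(-0.08), np.float64(0.04)] rows>=1.0
```

View pics/e3.png

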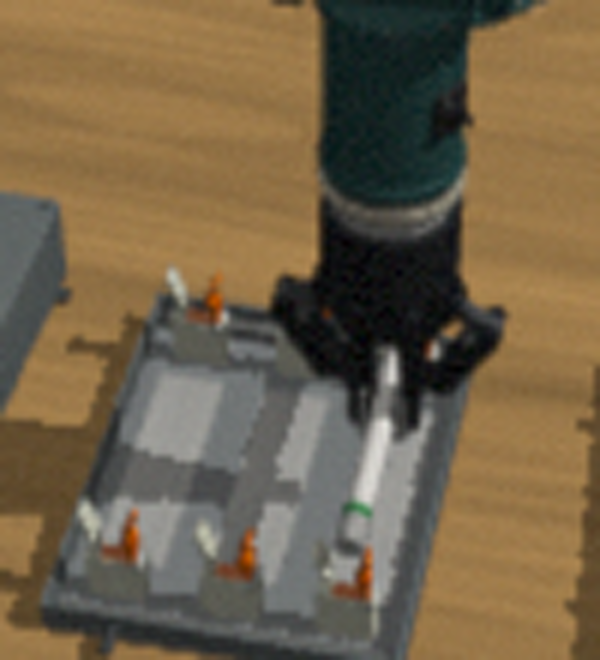

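{"op": "servo_tool", "data": {"plan": [[[-0.1,0.03,1,0,0,0],[-0.1,0.03,2,0,0,0],[-0.1,0.03,2.7,0,0,0],[-0.1,0.03,3.4,0,0,0],[-0.1,0.03,4,0,0,0],[-0.1,0.03,4.2,0,0,0],[-0.1,0.03,4.2,0,0,0],[-0.1,0.03,4.2,0,0,0],[-0.1,0.03,4.2,0,0,0]]]}}

```text
time: 19.37
tool_pos: [0.5524, 0.0962, 0.0299]
tcp_rot: [-3.14, -0.058, -0.002]
wrist_force: [-6.3, -4.6, 19.6]
width: 0.16
```

```bash
python3 -c "
from h import *
st(); 
c=cam('scene'); crop(c,200,300,140,250,6,'pics/e4.png')
"
```

```text
t 19.37 p [0.5524 0.0962 0.0299] yaw 2.12 zaxis [ 0.0013  0.001  -1.    ] q [0.1275 0.2576 2.0213 0.0011 0.8613 1.6607] F [-6.3082 -4.5613 19.6467] w 1.369
```

View pics/e4.png

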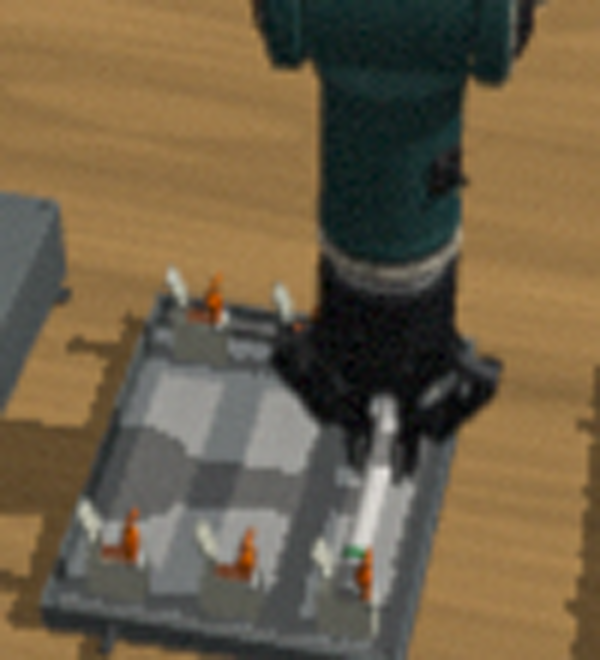

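{"op": "servo_tool", "data": {"plan": [[[0,0,0.3,0,0,0],[0,0,0.5,0,0,0],[0,0,0.6,0,0,0],[0,0,0.6,0,0,0]]]}}

```text
time: 19.75
tool_pos: [0.5524, 0.0962, 0.0296]
tcp_rot: [-3.14, -0.058, 0.001]
wrist_force: [-18.5, -4.5, 45.1]
width: 0.163
```

{"op": "servo_tool", "data": {"plan": [[[0,0,0,0,0,0],[0,0,0,0,0,0],[0,0,0,0,0,0],[0,0,0,0,0,0],[0,0,0,0,0,0],[0,0,-2,0,0,0],[0,0,-5,0,0,0],[0,0,-8,0,0,0],[0,0,-12,0,0,0],[0,0,-15,0,0,0],[0,0,-15,0,0,0],[0,0,-15,0,0,0]]], "claw": 3.2}}

```text
time: 20.75
tool_pos: [0.5542, 0.0964, 0.1815]
tcp_rot: [-3.14, -0.058, -0.006]
wrist_force: [0.4, -0.1, -1.0]
width: 0.375
```

```bash
python3 -c "
from h import *
st(); go((.5212,.3207,.19,6.1))
c=cam('scene'); crop(c,200,300,140,250,6,'pics/e5.png')
c=cam('top'); crop(c,120,250,140,260,6,'pics/e6.png')
"
```

```text
t 20.75 p [0.5542 0.0964 0.1815] yaw 2.11 zaxis [ 0.004   0.0016 -1.    ] q [0.1273 0.0866 1.9051 0.0011 1.1457 1.6609] F [ 0.4113 -0.0796 -0.9673] w 3.200
(0.5212, 0.3207, 0.19, 6.1) -> [np.float64(-2.47), np.float64(-22.54), np.float64(-0.82), np.float64(-0.07), np.float64(-0.23), np.float64(-3.99)] rows>=5.4
```

View pics/e5.png

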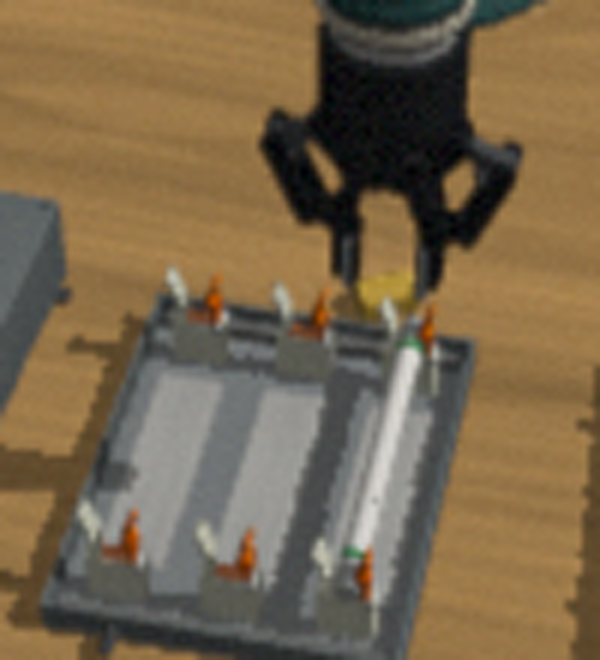

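View pics/e6.png

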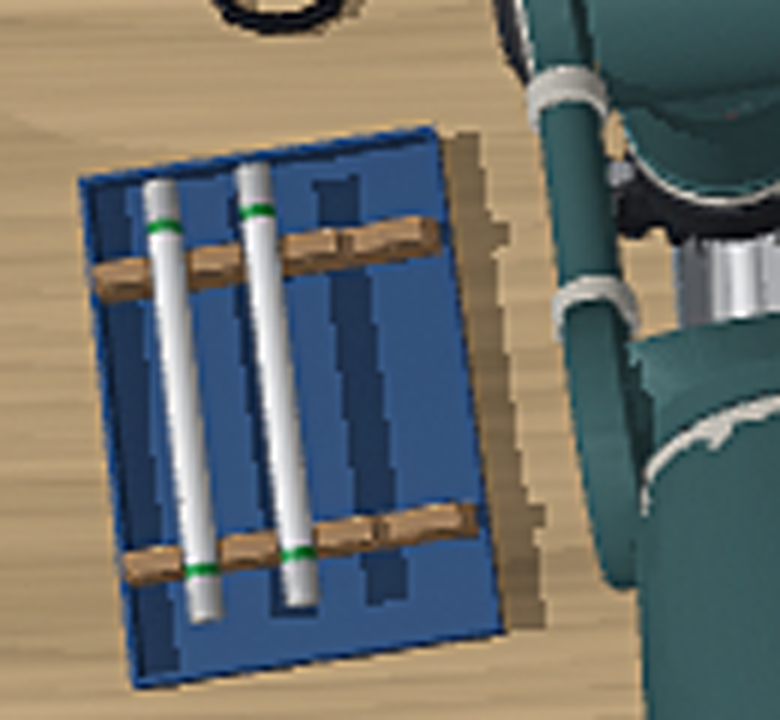

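{"op": "servo_tool", "data": {"plan": [[[-0.4,-3.5,-0.8,0,-0.2,-1],[-0.8,-7.5,-0.8,0,-0.2,-2],[-1.2,-11.5,-0.8,0,-0.2,-3],[-1.6,-15.5,-0.8,0,-0.2,-4],[-2.1,-19,-0.8,0,-0.2,-4],[-2.4,-21.5,-0.8,0,-0.2,-4],[-2.5,-22.5,-0.8,0,-0.2,-4],[-2.5,-22.5,-0.8,0,-0.2,-4],[-2.5,-22.5,-0.8,0,-0.2,-4],[-2.5,-22.5,-0.8,0,-0.2,-4]]]}}

```text
time: 21.68
tool_pos: [0.5179, 0.3183, 0.1847]
tcp_rot: [3.136, 0.166, -0.013]
wrist_force: [0.1, -0.2, 0.7]
width: 0.372
```

```bash
python3 -c "
from h import *
st(); go((.5212,.3209,.022,6.1))
"
```

```text
t 21.68 p [0.5179 0.3183 0.1847] yaw 6.07 zaxis [-0.0085 -0.0016 -1.    ] q [0.5085 0.1766 1.7974 0.003  1.1758 1.9723] F [ 0.1465 -0.2414  0.6624] w 3.179
(0.5212, 0.3209, 0.022, 6.1) -> [np.float64(0.5), np.float64(-0.23), np.float64(16.27), np.float64(0.04), np.float64(0.49), np.float64(-0.03)] rows>=3.9
```

{"op": "servo_tool", "data": {"plan": [[[0.3,-0.23,2.5,0,0.5,0],[0.5,-0.23,5,0,0.5,0],[0.5,-0.23,8,0,0.5,0],[0.5,-0.23,10.5,0,0.5,0],[0.5,-0.23,12.5,0,0.5,0],[0.5,-0.23,14.5,0,0.5,0],[0.5,-0.23,16,0,0.5,0],[0.5,-0.23,16.4,0,0.5,0],[0.5,-0.23,16.4,0,0.5,0],[0.5,-0.23,16.4,0,0.5,0],[0.5,-0.23,16.4,0,0.5,0]]]}}

```text
time: 22.6
tool_pos: [0.5226, 0.3208, 0.0222]
tcp_rot: [-3.137, -0.165, -0.004]
wrist_force: [-0.1, 0.2, 1.0]
width: 0.377
```

```bash
python3 -c "
from h import *
st(); go((.5212,.3209,.022,6.1))
c=cam('scene'); crop(c,270,390,120,270,4,'pics/f1.png')
"
```

```text
t 22.60 p [0.5226 0.3208 0.0222] yaw 6.02 zaxis [ 0.0024  0.0005 -1.    ] q [ 0.5104  0.3526  1.9101 -0.001   0.8765  1.9768] F [-0.084   0.2142  1.0195] w 3.217
(0.5212, 0.3209, 0.022, 6.1) -> [np.float64(-0.14), np.float64(-0.02), np.float64(0.02), np.float64(-0.01), np.float64(-0.14), np.float64(-0.08)] rows>=0.0
```

View pics/f1.png

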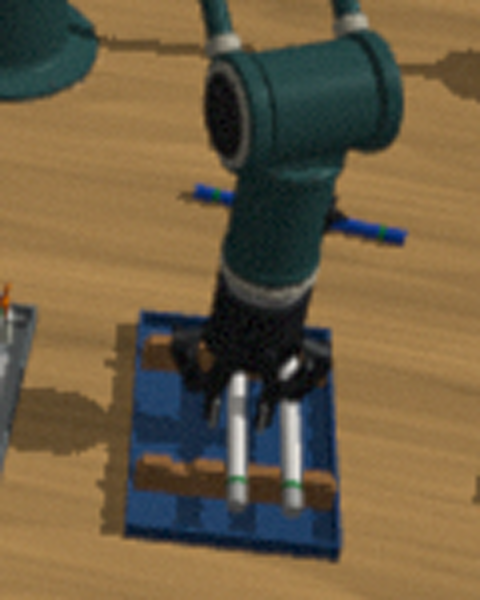

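Straddling the middle tube; close and lift.

{"op": "servo_tool", "data": {"plan": [[[-0.15,0,0,0,-0.1,0],[-0.15,0,0,0,-0.1,0],[-0.15,0,0,0,-0.1,0],[-0.15,0,0,0,-0.1,0],[-0.15,0,0,0,-0.1,0],[-0.15,0,0,0,-0.1,0],[-0.15,0,0,0,-0.1,0],[-0.15,0,0,0,-0.1,0]]], "claw": 0.8}}

```text
time: 23.32
tool_pos: [0.5221, 0.3212, 0.0241]
tcp_rot: [-3.136, -0.166, -0.005]
wrist_force: [-2.0, -3.4, 6.6]
width: 0.16
```

{"op": "servo_tool", "data": {"plan": [[[0,0,-1,0,0,0],[0,0,-3,0,0,0],[0,0,-6,0,0,0],[0,0,-9,0,0,0],[0,0,-12,0,0,0],[0,0,-15,0,0,0],[0,0,-16.5,0,0,0],[0,0,-17,0,0,0],[0,0,-17,0,0,0],[0,0,-17,0,0,0]]]}}

```text
time: 24.15
tool_pos: [0.521, 0.3209, 0.1934]
tcp_rot: [-3.137, -0.166, -0.003]
wrist_force: [0.6, 0.2, -0.5]
width: 0.158
```

```bash
python3 -c "
from h import *
st(); go((.5545,.0305,.18,2.1))
c=cam('scene'); crop(c,270,390,120,270,4,'pics/f2.png')
"
```

```text
t 24.15 p [0.521  0.3209 0.1934] yaw 6.06 zaxis [ 0.0022  0.0007 -1.    ] q [ 0.5116  0.1705  1.7877 -0.0005  1.1811  1.9768] F [ 0.5996  0.1514 -0.5453] w 1.346
(0.5545, 0.0305, 0.18, 2.1) -> [np.float64(0.26), np.float64(29.23), np.float64(1.33), np.float64(-0.03), np.float64(-0.13), np.float64(3.96)] rows>=7.0
```

View pics/f2.png

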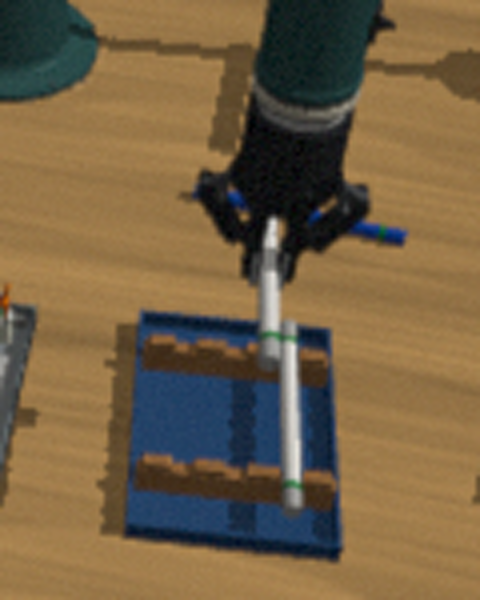

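{"op": "servo_tool", "data": {"plan": [[[0.05,3,1,0,0,1],[0.1,7,1.3,0,0,2],[0.1,11,1.3,0,0,3],[0.2,15,1.3,0,-0.1,4],[0.2,19,1.3,0,-0.1,4],[0.25,23,1.3,0,-0.1,4],[0.25,26.5,1.3,0,-0.1,4],[0.25,28.5,1.3,0,-0.1,4],[0.25,29.2,1.3,0,-0.1,4],[0.25,29.2,1.3,0,-0.1,4],[0.25,29.2,1.3,0,-0.1,4],[0.25,29.2,1.3,0,-0.1,4]]]}}

```text
time: 25.2
tool_pos: [0.5532, 0.0316, 0.1785]
tcp_rot: [-3.141, -0.058, 0.005]
wrist_force: [-0.5, 0.0, -0.3]
width: 0.165
```

```bash
python3 -c "
from h import *
st(); go((.5545,.0305,.068,2.1))
"
```

```text
t 25.20 p [0.5532 0.0316 0.1785] yaw 2.11 zaxis [-0.003   0.0002 -1.    ] q [0.012  0.078  1.9203 0.0003 1.1463 1.5458] F [-0.4675  0.016  -0.3099] w 1.411
(0.5545, 0.0305, 0.068, 2.1) -> [np.float64(0.16), np.float64(0.12), np.float64(11.05), np.float64(-0.02), np.float64(0.17), np.float64(0.01)] rows>=2.7
```

{"op": "servo_tool", "data": {"plan": [[[0.1,0.1,2.5,0,0.1,0],[0.15,0.12,5,0,0.15,0],[0.15,0.12,7.5,0,0.15,0],[0.15,0.12,9.5,0,0.15,0],[0.15,0.12,10.7,0,0.15,0],[0.15,0.12,11,0,0.15,0],[0.15,0.12,11,0,0.15,0],[0.15,0.12,11,0,0.15,0]]]}}

```text
time: 25.87
tool_pos: [0.5553, 0.0311, 0.0695]
tcp_rot: [-3.141, -0.059, -0.002]
wrist_force: [1.2, -0.8, 0.0]
width: 0.161
```

```bash
python3 -c "
from h import *
st(); go((.5545,.0307,.029,2.1))
c=cam('scene'); crop(c,200,300,140,250,6,'pics/f3.png')
"
```

```text
t 25.87 p [0.5553 0.0311 0.0695] yaw 2.16 zaxis [ 0.0012  0.0004 -1.    ] q [0.011  0.1966 2.0086 0.0005 0.9351 1.5437] F [ 1.2236 -0.8373  0.0231] w 1.377
(0.5545, 0.0307, 0.029, 2.1) -> [np.float64(-0.09), np.float64(0.04), np.float64(4.05), np.float64(-0.02), np.float64(-0.07), np.float64(0.06)] rows>=1.0
```

View pics/f3.png

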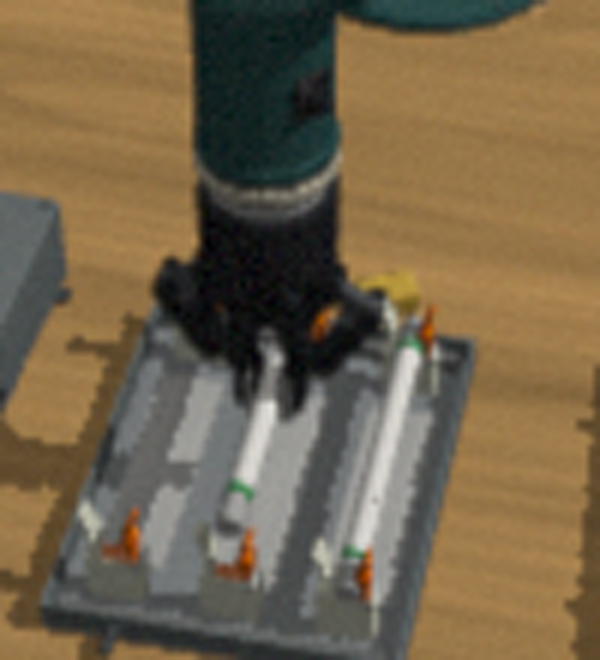

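{"op": "servo_tool", "data": {"plan": [[[-0.1,0.03,1,0,0,0],[-0.1,0.03,2,0,0,0],[-0.1,0.03,2.7,0,0,0],[-0.1,0.03,3.4,0,0,0],[-0.1,0.03,4,0,0,0],[-0.1,0.03,4.3,0,0,0],[-0.1,0.03,4.4,0,0,0],[-0.1,0.03,4.4,0,0,0],[-0.1,0.03,4.4,0,0,0],[-0.1,0.03,4.4,0,0,0]]]}}

```text
time: 26.75
tool_pos: [0.5548, 0.0303, 0.0298]
tcp_rot: [3.141, 0.059, 0.002]
wrist_force: [-13.6, -3.7, 31.9]
width: 0.158
```

```bash
python3 -c "
from h import *
st(); 
c=cam('scene'); crop(c,200,300,140,250,6,'pics/f4.png')
"
```

```text
t 26.75 p [0.5548 0.0303 0.0298] yaw 2.14 zaxis [ 0.001 -0.    -1.   ] q [ 0.0097  0.2497  2.0318 -0.0001  0.8591  1.5432] F [-13.5991  -3.6913  31.9312] w 1.351
```

View pics/f4.png

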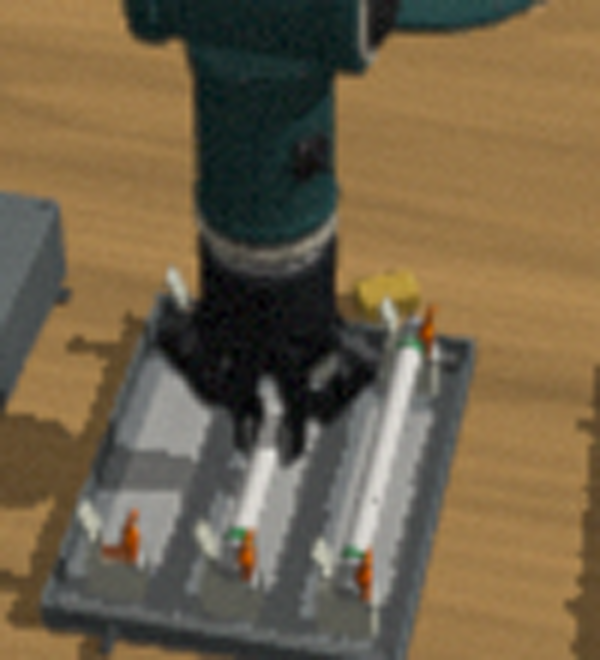

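Bottomed at the same height (0.0298). Release and rise.

{"op": "servo_tool", "data": {"plan": [[[0,0,0,0,0,0],[0,0,0,0,0,0],[0,0,0,0,0,0],[0,0,0,0,0,0],[0,0,0,0,0,0],[0,0,-2,0,0,0],[0,0,-5,0,0,0],[0,0,-8,0,0,0],[0,0,-12,0,0,0],[0,0,-15,0,0,0],[0,0,-15,0,0,0],[0,0,-15,0,0,0]]], "claw": 3.2}}

```text
time: 27.8
tool_pos: [0.5565, 0.0304, 0.1821]
tcp_rot: [-3.141, -0.059, -0.009]
wrist_force: [0.2, -0.5, -1.6]
width: 0.378
```

```bash
python3 -c "
from h import *
st(); go((.5157,.365,.19,6.1))
c=cam('scene'); crop(c,200,300,140,250,6,'pics/f5.png')
c=cam('top'); crop(c,120,250,140,260,6,'pics/f6.png')
"
```

```text
t 27.80 p [0.5565 0.0304 0.1821] yaw 2.14 zaxis [ 0.0059  0.0002 -1.    ] q [0.0098 0.0752 1.9165 0.0001 1.144  1.5432] F [ 0.2209 -0.4566 -1.6268] w 3.224
(0.5157, 0.365, 0.19, 6.1) -> [np.float64(-2.82), np.float64(-33.59), np.float64(-0.81), np.float64(0.01), np.float64(-0.34), np.float64(-3.96)] rows>=8.1
```

View pics/f5.png

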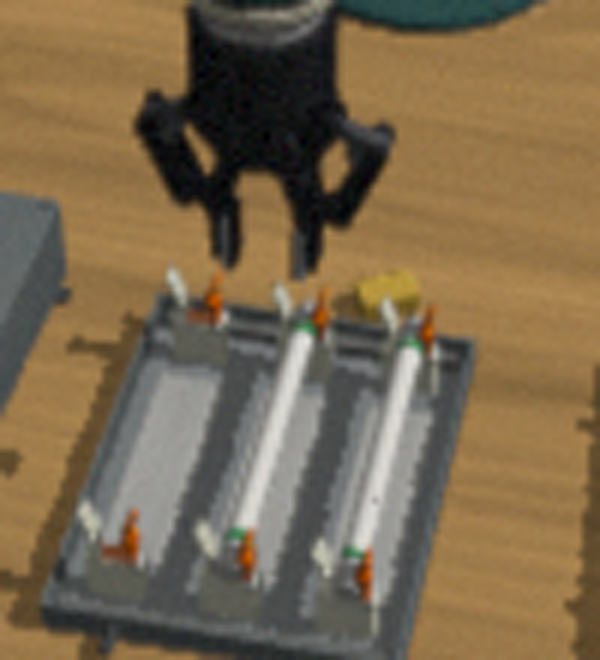

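View pics/f6.png

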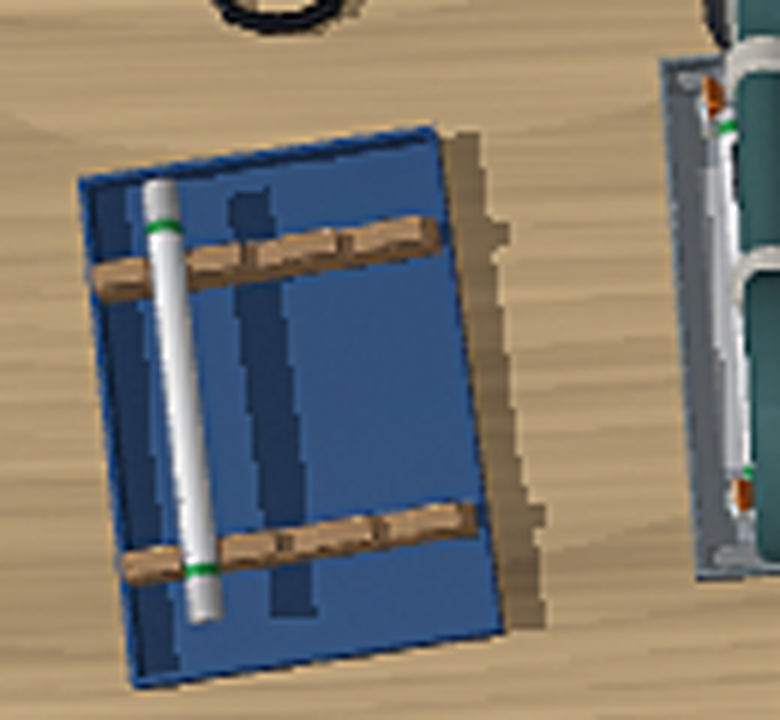

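{"op": "servo_tool", "data": {"plan": [[[-0.4,-3.5,-0.8,0,-0.3,-1],[-0.7,-7.5,-0.8,0,-0.3,-2],[-1.0,-11.5,-0.8,0,-0.3,-3],[-1.3,-15.5,-0.8,0,-0.3,-4],[-1.7,-19.5,-0.8,0,-0.3,-4],[-2.0,-23.5,-0.8,0,-0.3,-4],[-2.3,-27.5,-0.8,0,-0.3,-4],[-2.6,-31,-0.8,0,-0.3,-4],[-2.8,-33,-0.8,0,-0.3,-4],[-2.8,-33.6,-0.8,0,-0.3,-4],[-2.8,-33.6,-0.8,0,-0.3,-4],[-2.8,-33.6,-0.8,0,-0.3,-4],[-2.8,-33.6,-0.8,0,-0.3,-4]]]}}

```text
time: 28.98
tool_pos: [0.5129, 0.3633, 0.185]
tcp_rot: [3.135, 0.166, -0.013]
wrist_force: [-0.3, -0.3, 0.2]
width: 0.375
```

```bash
python3 -c "
from h import *
st(); go((.5157,.3654,.022,6.1))
"
```

```text
t 28.98 p [0.5129 0.3633 0.185 ] yaw 6.08 zaxis [-0.0084 -0.0022 -1.    ] q [0.5752 0.2144 1.7518 0.0029 1.1837 2.0388] F [-0.3182 -0.2876  0.2018] w 3.205
(0.5157, 0.3654, 0.022, 6.1) -> [np.float64(0.44), np.float64(-0.2), np.float64(16.3), np.float64(0.07), np.float64(0.49), np.float64(-0.02)] rows>=3.9
```

{"op": "servo_tool", "data": {"plan": [[[0.3,-0.2,2.5,0,0.5,0],[0.4,-0.2,5,0,0.5,0],[0.4,-0.2,8,0,0.5,0],[0.4,-0.2,10.5,0,0.5,0],[0.4,-0.2,12.5,0,0.5,0],[0.4,-0.2,14.5,0,0.5,0],[0.4,-0.2,16,0,0.5,0],[0.4,-0.2,16.4,0,0.5,0],[0.4,-0.2,16.4,0,0.5,0],[0.4,-0.2,16.4,0,0.5,0],[0.4,-0.2,16.4,0,0.5,0]]]}}

```text
time: 29.9
tool_pos: [0.5166, 0.3655, 0.0226]
tcp_rot: [3.137, 0.165, 0.004]
wrist_force: [-0.2, -0.5, 0.2]
width: 0.375
```

```bash
python3 -c "
from h import *
st(); go((.5157,.3654,.022,6.1))
c=cam('scene'); crop(c,270,390,120,270,4,'pics/g1.png')
"
```

```text
t 29.90 p [0.5166 0.3655 0.0226] yaw 6.03 zaxis [ 0.0025  0.0001 -1.    ] q [ 0.5771  0.3835  1.8654 -0.0016  0.8906  2.0436] F [-0.1564 -0.4663  0.2199] w 3.205
(0.5157, 0.3654, 0.022, 6.1) -> [np.float64(-0.09), np.float64(0.0), np.float64(0.06), np.float64(0.01), np.float64(-0.14), np.float64(-0.07)] rows>=0.0
```

View pics/g1.png

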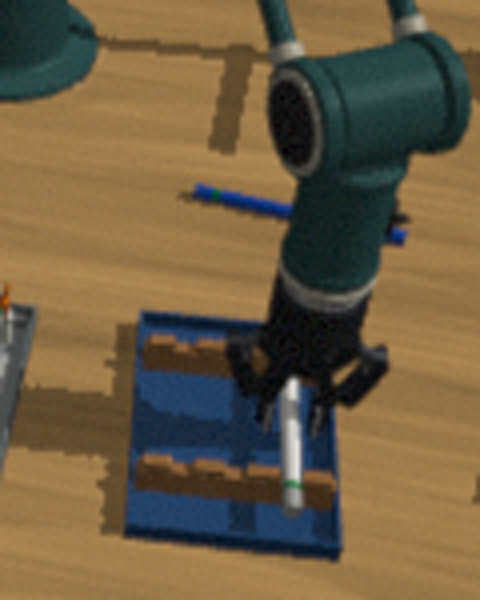

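Straddling the last tube; close and lift.

{"op": "servo_tool", "data": {"plan": [[[-0.1,0,0,0,-0.1,0],[-0.1,0,0,0,-0.1,0],[-0.1,0,0,0,-0.1,0],[-0.1,0,0,0,-0.1,0],[-0.1,0,0,0,-0.1,0],[-0.1,0,0,0,-0.1,0],[-0.1,0,0,0,-0.1,0],[-0.1,0,0,0,-0.1,0]]], "claw": 0.8}}

```text
time: 30.62
tool_pos: [0.5167, 0.3661, 0.0246]
tcp_rot: [-3.136, -0.166, -0.005]
wrist_force: [-0.2, -1.8, 6.6]
width: 0.159
```

{"op": "servo_tool", "data": {"plan": [[[0,0,-1,0,0,0],[0,0,-3,0,0,0],[0,0,-6,0,0,0],[0,0,-9,0,0,0],[0,0,-12,0,0,0],[0,0,-15,0,0,0],[0,0,-16.5,0,0,0],[0,0,-17,0,0,0],[0,0,-17,0,0,0],[0,0,-17,0,0,0]]]}}

```text
time: 31.45
tool_pos: [0.5156, 0.3657, 0.1939]
tcp_rot: [-3.137, -0.167, -0.004]
wrist_force: [-0.5, 0.5, -1.2]
width: 0.158
```

```bash
python3 -c "
from h import *
st(); go((.557,-.0353,.18,2.1))
c=cam('scene'); crop(c,270,390,120,270,4,'pics/g2.png')
"
```

```text
t 31.45 p [0.5156 0.3657 0.1939] yaw 6.08 zaxis [ 0.0023  0.0004 -1.    ] q [ 0.5781  0.2076  1.7431 -0.001   1.1888  2.0431] F [-0.4743  0.4568 -1.2216] w 1.350
(0.557, -0.0353, 0.18, 2.1) -> [np.float64(-0.13), np.float64(40.31), np.float64(1.38), np.float64(-0.01), np.float64(-0.13), np.float64(3.98)] rows>=9.7
```

View pics/g2.png

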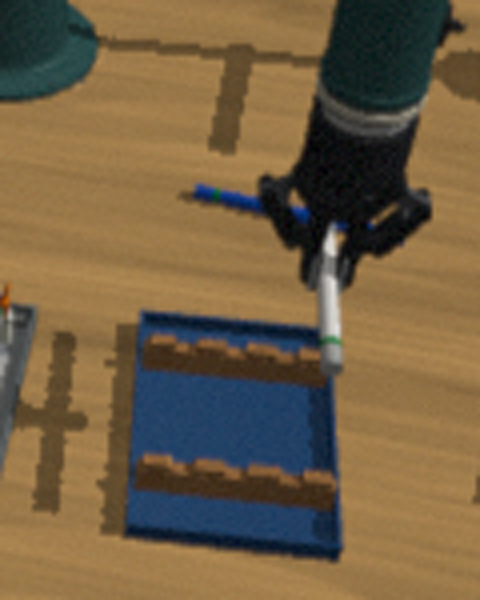

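{"op": "servo_tool", "data": {"plan": [[[0,3,1,0,0,1],[0,7,1.3,0,0,2],[0,11,1.3,0,0,3],[0,15,1.3,0,-0.1,4],[0,19,1.3,0,-0.1,4],[0,23,1.3,0,-0.1,4],[-0.1,27,1.3,0,-0.1,4],[-0.1,31,1.3,0,-0.1,4],[-0.1,35,1.3,0,-0.1,4],[-0.1,38.2,1.3,0,-0.1,4],[-0.1,39.8,1.3,0,-0.1,4],[-0.1,40.3,1.3,0,-0.1,4],[-0.1,40.3,1.3,0,-0.1,4],[-0.1,40.3,1.3,0,-0.1,4],[-0.1,40.3,1.3,0,-0.1,4]]]}}

```text
time: 32.75
tool_pos: [0.5561, -0.0342, 0.1792]
tcp_rot: [-3.141, -0.059, 0.004]
wrist_force: [-0.0, 0.2, -0.9]
width: 0.156
```

```bash
python3 -c "
from h import *
st(); go((.557,-.0353,.068,2.1))
"
```

```text
t 32.75 p [ 0.5561 -0.0342  0.1792] yaw 2.14 zaxis [-0.0027  0.     -1.    ] q [-0.1059  0.0831  1.9135 -0.0003  1.1476  1.4277] F [-0.0469  0.1872 -0.8689] w 1.335
(0.557, -0.0353, 0.068, 2.1) -> [np.float64(0.11), np.float64(0.12), np.float64(11.12), np.float64(-0.01), np.float64(0.15), np.float64(0.04)] rows>=2.7
```

{"op": "servo_tool", "data": {"plan": [[[0.1,0.1,2.5,0,0.1,0],[0.1,0.12,5,0,0.15,0],[0.1,0.12,7.5,0,0.15,0],[0.1,0.12,9.5,0,0.15,0],[0.1,0.12,10.7,0,0.15,0],[0.1,0.12,11.1,0,0.15,0],[0.1,0.12,11.1,0,0.15,0],[0.1,0.12,11.1,0,0.15,0]]]}}

```text
time: 33.42
tool_pos: [0.5577, -0.0348, 0.069]
tcp_rot: [3.141, 0.06, 0.002]
wrist_force: [-0.4, 0.0, -0.0]
width: 0.158
```

```bash
python3 -c "
from h import *
st(); go((.557,-.0353,.029,2.1))
c=cam('scene'); crop(c,200,300,140,250,6,'pics/g3.png')
"
```

```text
t 33.42 p [ 0.5577 -0.0348  0.069 ] yaw 2.20 zaxis [ 0.0012 -0.     -1.    ] q [-0.107   0.2017  2.0034  0.0002  0.9352  1.4254] F [-0.3899  0.0192 -0.018 ] w 1.352
(0.557, -0.0353, 0.029, 2.1) -> [np.float64(-0.08), np.float64(0.05), np.float64(4.0), np.float64(0.0), np.float64(-0.07), np.float64(0.1)] rows>=1.0
```

View pics/g3.png

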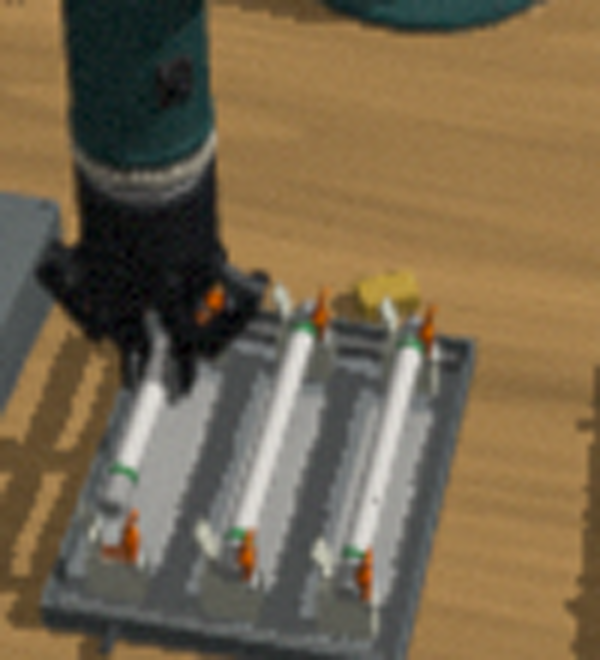

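{"op": "servo_tool", "data": {"plan": [[[-0.1,0.04,1,0,0,0],[-0.1,0.04,2,0,0,0],[-0.1,0.04,2.7,0,0,0],[-0.1,0.04,3.4,0,0,0],[-0.1,0.04,4,0,0,0],[-0.1,0.04,4.3,0,0,0],[-0.1,0.04,4.4,0,0,0],[-0.1,0.04,4.4,0,0,0],[-0.1,0.04,4.4,0,0,0],[-0.1,0.04,4.4,0,0,0]]]}}

```text
time: 34.3
tool_pos: [0.5575, -0.0359, 0.0302]
tcp_rot: [3.141, 0.06, 0.002]
wrist_force: [-15.7, -1.7, 36.4]
width: 0.162
```

```bash
python3 -c "
from h import *
st(); 
c=cam('scene'); crop(c,200,300,140,250,6,'pics/g4.png')
"
```

```text
t 34.30 p [ 0.5575 -0.0359  0.0302] yaw 2.17 zaxis [ 0.0014 -0.0005 -1.    ] q [-0.1087  0.2538  2.0256 -0.0004  0.8607  1.4245] F [-15.72    -1.7116  36.3832] w 1.384
```

View pics/g4.png

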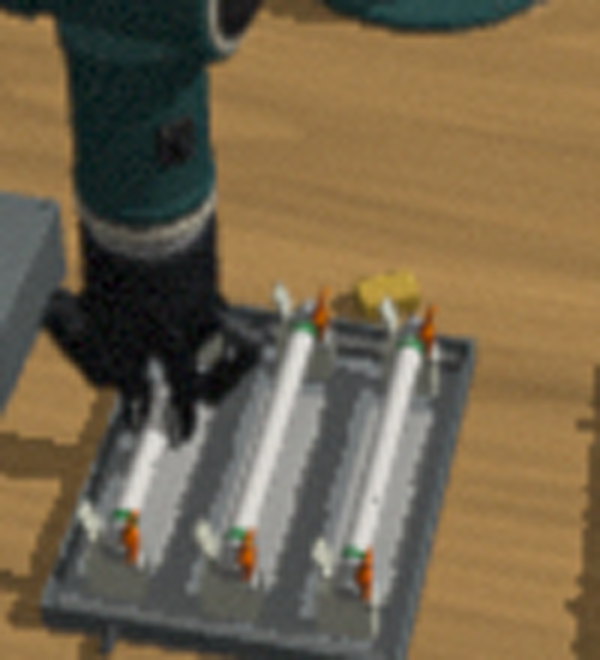

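{"op": "servo_tool", "data": {"plan": [[[0,0,0,0,0,0],[0,0,0,0,0,0],[0,0,0,0,0,0],[0,0,0,0,0,0],[0,0,0,0,0,0],[0,0,-2,0,0,0],[0,0,-5,0,0,0],[0,0,-8,0,0,0],[0,0,-12,0,0,0],[0,0,-15,0,0,0],[0,0,-15,0,0,0],[0,0,-15,0,0,0]]], "claw": 3.2}}

```text
time: 35.35
tool_pos: [0.559, -0.0359, 0.1823]
tcp_rot: [3.14, 0.06, 0.01]
wrist_force: [0.0, 0.1, 0.2]
width: 0.372
```

```bash
python3 -c "
from h import *
st(); go((.5,-.206,.2,0))
"
```

```text
t 35.35 p [ 0.559  -0.0359  0.1823] yaw 2.17 zaxis [ 0.0061 -0.0008 -1.    ] q [-0.1085  0.0802  1.9106 -0.0002  1.1447  1.4244] F [0.0283 0.143  0.183 ] w 3.175
(0.5, -0.206, 0.2, 0) -> [np.float64(-6.53), np.float64(16.78), np.float64(-1.79), np.float64(0.06), np.float64(-0.35), np.float64(2.17)] rows>=4.3
```

{"op": "servo_tool", "data": {"plan": [[[-1.5,3.5,-1,0,-0.3,1],[-3,7.5,-1.8,0,-0.3,2],[-4.5,11.5,-1.8,0,-0.3,2.2],[-6,15,-1.8,0,-0.3,2.2],[-6.5,16.8,-1.8,0,-0.3,2.2],[-6.5,16.8,-1.8,0,-0.3,2.2],[-6.5,16.8,-1.8,0,-0.3,2.2],[-6.5,16.8,-1.8,0,-0.3,2.2]]], "claw": 0}}

```text
time: 36.02
tool_pos: [0.4995, -0.2052, 0.1981]
tcp_rot: [-3.14, 0.001, 0.003]
wrist_force: [0.2, 0.3, -0.9]
width: 0.0
```

```bash
python3 -c "
from h import *
st(); go((.490,-.206,.12,0),(.490,-.206,.083,0))
c=cam('scene'); crop(c,80,280,100,250,4,'pics/k1.png')
c=cam('top');  cv2.imwrite('pics/k2.png',cv2.resize(c['color'][130:260,120:450,::-1],None,fx=2.4,fy=2.4,interpolation=cv2.INTER_CUBIC))
"
```

```text
t 36.02 p [ 0.4995 -0.2052  0.1981] yaw -0.05 zaxis [-0.002   0.0012 -1.    ] q [-0.4361  0.0343  1.9286  0.0003  1.181   1.1354] F [ 0.1779  0.3404 -0.8522] w 0.002
(0.49, -0.206, 0.12, 0) -> [np.float64(-0.94), np.float64(0.09), np.float64(7.82), np.float64(-0.07), np.float64(0.11), np.float64(-0.05)] rows>=1.9
(0.49, -0.206, 0.083, 0) -> [np.float64(-0.93), np.float64(0.1), np.float64(11.52), np.float64(-0.07), np.float64(0.11), np.float64(-0.05)] rows>=2.8
```

View pics/k1.png

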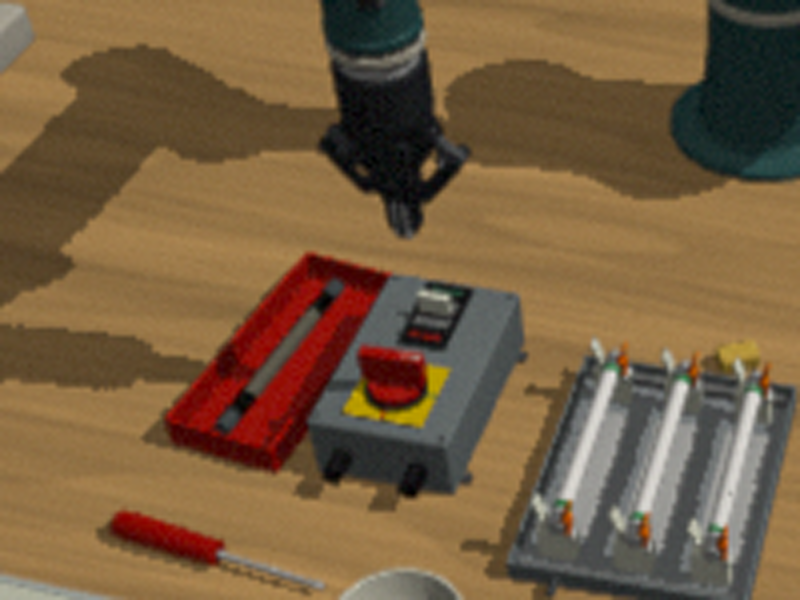

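View pics/k2.png

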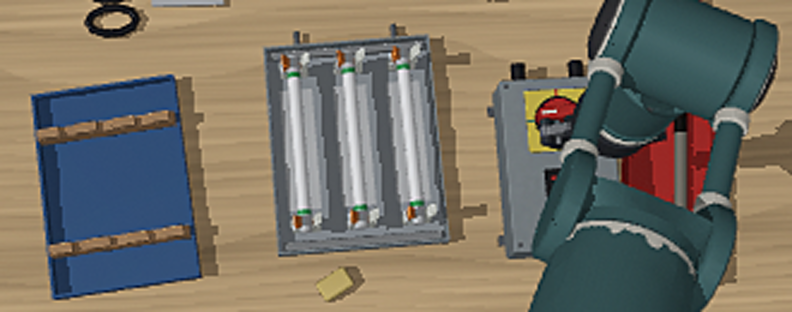

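```bash
python3 -c "
from h import *
c=cam('top'); hsv=cv2.cvtColor(c['color'],cv2.COLOR_RGB2HSV)
m=((hsv[...,0]>45)&(hsv[...,0]<85)&(hsv[...,1]>110)).astype(np.uint8)
n,l,s,ce=cv2.connectedComponentsWithStats(m)
P=[(ce[i],pl(c,*ce[i],.050)) for i in range(1,n) if s[i,4]>=4 and 225<ce[i][0]<310 and 140<ce[i][1]<240]
L=np.array([.5541,.0311]);a=np.radians(2.1);Rm=np.array([[np.cos(a),np.sin(a)],[-np.sin(a),np.cos(a)]])
for u,p in P: print(u,p,(Rm@(p[:2]-L))*1000)
"
```

```text
[287.5 157.5] [ 0.6389 -0.0297  0.05  ] [ 82.534  -63.8603]
[265.     158.6667] [0.638 0.035 0.05 ] [83.9539  0.8062]
[242.2222 160.5556] [0.6349 0.1005 0.05  ] [83.2903 66.3608]
[269.2222 216.1111] [0.4709 0.0302 0.05  ] [-83.2163   2.1593]
[293.2727 214.4545] [ 0.4729 -0.0373  0.05  ] [-83.614  -65.3547]
[246.6667 217.6667] [0.4689 0.0934 0.05  ] [-82.8493  65.4014]
```

{"op": "servo_tool", "data": {"plan": [[[-0.9,0.1,2.5,0,0.1,0],[-0.9,0.1,5,0,0.1,0],[-0.9,0.1,7.5,0,0.1,0],[-0.9,0.1,9.5,0,0.1,0],[-0.9,0.1,11,0,0.1,0],[-0.9,0.1,11.4,0,0.1,0],[-0.9,0.1,11.4,0,0.1,0],[-0.9,0.1,11.4,0,0.1,0],[-0.9,0.1,11.4,0,0.1,0]]]}}

```text
time: 36.92
tool_pos: [0.4927, -0.2059, 0.0868]
tcp_rot: [3.141, 0.003, 0.006]
wrist_force: [0.9, -0.8, 0.8]
width: -0.001
```

```bash
python3 -c "
from h import *
st(); go((.490,-.206,.083,0),(.444,-.206,.083,0))
c=cam('scene'); crop(c,150,250,130,210,7,'pics/k3.png')
"
```

```text
t 36.92 p [ 0.4927 -0.2059  0.0868] yaw 0.12 zaxis [ 0.0038 -0.0011 -1.    ] q [-0.443   0.1337  2.0455  0.0008  0.9585  1.1253] F [ 0.8811 -0.7776  0.7578] w -0.007
(0.49, -0.206, 0.083, 0) -> [np.float64(-0.27), np.float64(0.0), np.float64(0.37), np.float64(0.06), np.float64(-0.22), np.float64(0.11)] rows>=0.1
(0.444, -0.206, 0.083, 0) -> [np.float64(-4.87), np.float64(-0.01), np.float64(0.36), np.float64(0.06), np.float64(-0.22), np.float64(0.11)] rows>=1.2
```

View pics/k3.png

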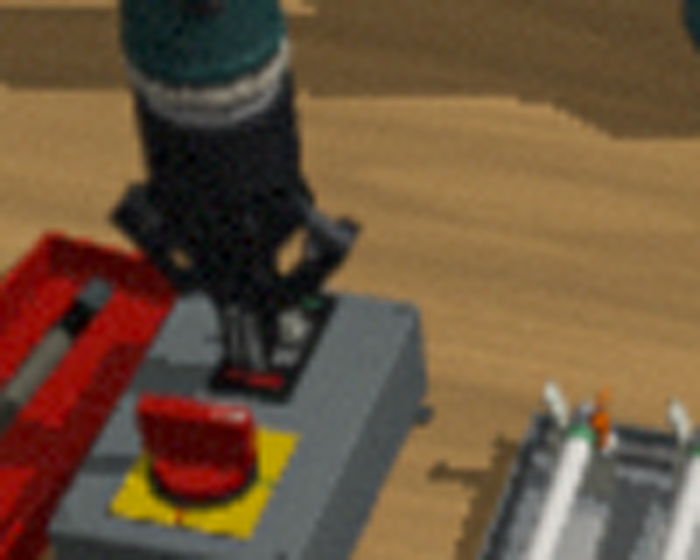

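{"op": "servo_tool", "data": {"plan": [[[-0.8,0,0.36,0,-0.2,0.1],[-1.6,0,0.36,0,-0.2,0.1],[-2.3,0,0.36,0,-0.2,0.1],[-3,0,0.36,0,-0.2,0.1],[-3.6,0,0.36,0,-0.2,0.1],[-4.1,0,0.36,0,-0.2,0.1],[-4.5,0,0.36,0,-0.2,0.1],[-4.8,0,0.36,0,-0.2,0.1],[-4.8,0,0.36,0,-0.2,0.1],[-4.8,0,0.36,0,-0.2,0.1]]]}}

```text
time: 37.8
tool_pos: [0.4603, -0.2104, 0.0924]
tcp_rot: [3.13, -0.005, 0.055]
wrist_force: [28.5, 4.1, 10.0]
width: 0.001
```

```bash
python3 -c "
from h import *
st(); 
c=cam('scene'); crop(c,150,250,130,210,7,'pics/k4.png')
"
```

```text
t 37.80 p [ 0.4603 -0.2104  0.0924] yaw -0.16 zaxis [ 0.0348 -0.011  -0.9993] q [-0.4825  0.0546  2.1212  0.008   0.9298  1.0866] F [28.4761  4.1041 10.0397] w 0.009
```

View pics/k4.png

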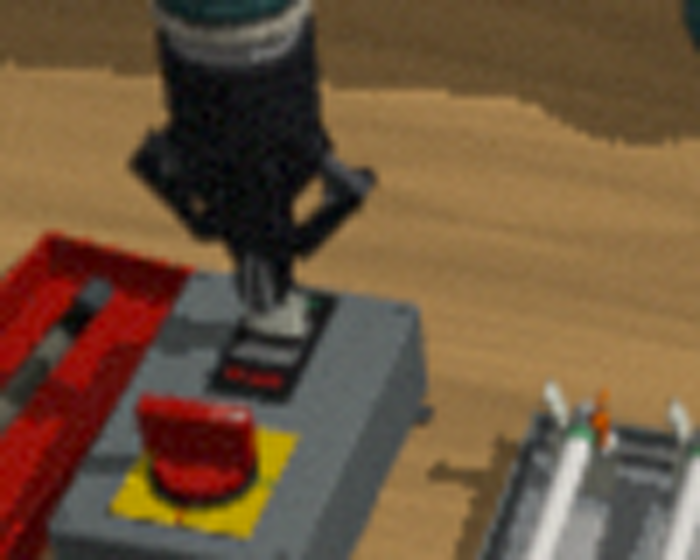

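{"op": "servo_tool", "data": {"plan": [[[1,0,-0.5,0,0,0],[2,0,-2,0,0,0],[3,0,-5,0,1.5,0],[4,0,-7,0,2,0],[4,0,-7,0,2,0],[4,0,-7,0,2,0]]]}}

```text
time: 38.35
tool_pos: [0.4981, -0.2103, 0.1652]
tcp_rot: [3.127, -0.004, 0.113]
wrist_force: [-0.1, -0.2, -0.5]
width: 0.001
```

```bash
python3 -c "
from h import *
st(); 
c=cam('scene'); crop(c,150,250,130,210,7,'pics/k5.png')
c=cam('top');crop(c,315,445,145,260,5,'pics/k5t.png')
"
```

```text
t 38.35 p [ 0.4981 -0.2103  0.1652] yaw -0.14 zaxis [ 0.0718 -0.0125 -0.9973] q [-0.4589  0.016   2.013   0.0238  1.0427  1.1034] F [-0.066  -0.1794 -0.5095] w 0.006
```

View pics/k5.png

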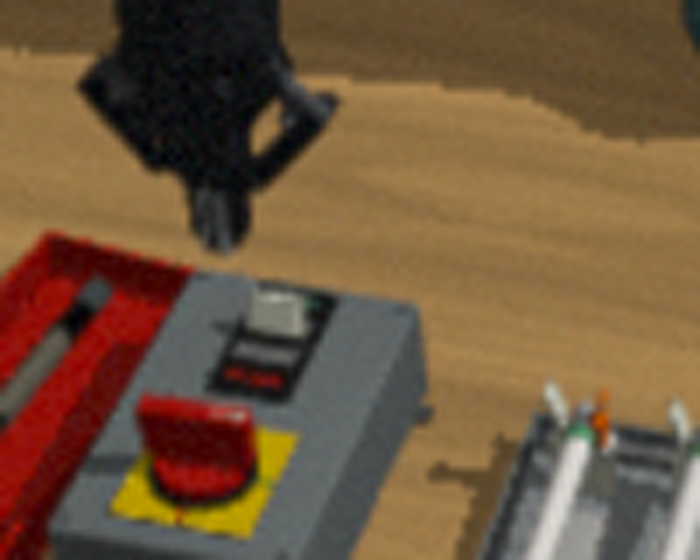

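View pics/k5t.png

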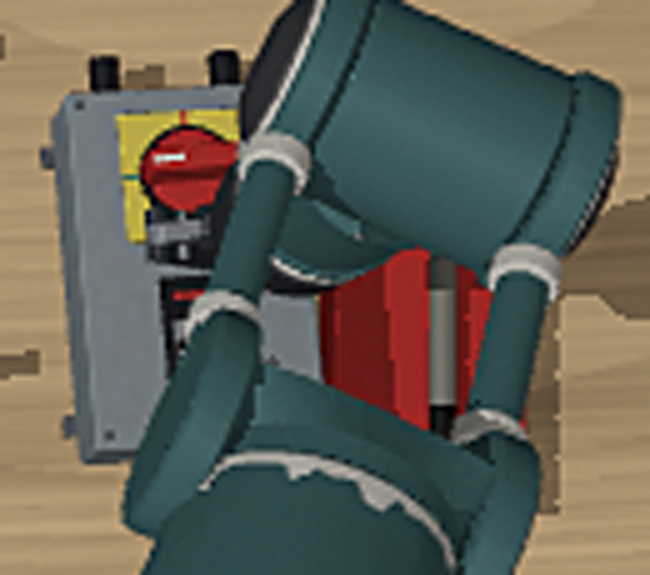

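```bash
python3 -c "
from h import *
c=cam('scene')
for th in (0,-.3,-.4,-.5,.4,.5):
    for w in(-.015,.015):
        for t in (.004,-.004):
            p=np.array([.461+.026*np.sin(th)+t*np.cos(th),-.206+w,.069+.026*np.cos(th)-t*np.sin(th)])
            print(th,w,t,((proj(c,p)+.5-[150,130])*7).round(0))
"
```

```text
0 -0.015 0.004 [249. 308.]
0 -0.015 -0.004 [255. 299.]
0 0.015 0.004 [304. 318.]
0 0.015 -0.004 [309. 308.]
-0.3 -0.015 0.004 [255. 299.]
-0.3 -0.015 -0.004 [261. 293.]
-0.3 0.015 0.004 [309. 308.]
-0.3 0.015 -0.004 [315. 302.]
-0.4 -0.015 0.004 [257. 296.]
-0.4 -0.015 -0.004 [263. 292.]
-0.4 0.015 0.004 [311. 306.]
-0.4 0.015 -0.004 [316. 301.]
-0.5 -0.015 0.004 [259. 294.]
-0.5 -0.015 -0.004 [265. 291.]
-0.5 0.015 0.004 [313. 304.]
-0.5 0.015 -0.004 [318. 301.]
0.4 -0.015 0.004 [243. 326.]
0.4 -0.015 -0.004 [248. 312.]
0.4 0.015 0.004 [298. 335.]
0.4 0.015 -0.004 [302. 322.]
0.5 -0.015 0.004 [242. 331.]
0.5 -0.015 -0.004 [246. 316.]
0.5 0.015 0.004 [297. 340.]
0.5 0.015 -0.004 [301. 326.]
```

```bash
python3 -c "
from h import *
st(); go((.417,-.206,.165,0))
"
```

```text
t 38.50 p [ 0.4959 -0.2092  0.1619] yaw -0.16 zaxis [ 0.0663 -0.0097 -0.9978] q [-0.4589  0.0186  2.0168  0.024   1.0426  1.1036] F [ 0.6513  0.0096 -0.0365] w -0.023
(0.417, -0.206, 0.165, 0) -> [np.float64(-7.85), np.float64(-0.29), np.float64(-0.84), np.float64(0.55), np.float64(-3.8), np.float64(-0.18)] rows>=1.9
```

{"op": "servo_tool", "data": {"plan": [[[-2.5,-0.3,-0.8,0.5,-1.5,0],[-5,-0.3,-0.8,0.5,-3.8,0],[-7,-0.3,-0.8,0.5,-3.8,0],[-7.85,-0.3,-0.8,0.5,-3.8,-0.2],[-7.85,-0.3,-0.8,0.5,-3.8,-0.2],[-7.85,-0.3,-0.8,0.5,-3.8,-0.2],[-7.85,-0.3,-0.8,0.5,-3.8,-0.2]]]}}

```text
time: 39.08
tool_pos: [0.4175, -0.2061, 0.1645]
tcp_rot: [3.141, 0.0, 0.001]
wrist_force: [-0.1, 0.6, -0.1]
width: 0.001
```

```bash
python3 -c "
from h import *
st(); go((.417,-.206,.083,0))
c=cam('scene'); crop(c,150,250,130,210,7,'pics/k6.png')
"
```

```text
t 39.08 p [ 0.4175 -0.2061  0.1645] yaw 0.00 zaxis [ 0.0006 -0.0009 -1.    ] q [-0.5116 -0.0851  2.1102 -0.0005  1.1155  1.0594] F [-0.0727  0.5678 -0.1439] w 0.012
(0.417, -0.206, 0.083, 0) -> [np.float64(-0.06), np.float64(-0.01), np.float64(8.15), np.float64(0.05), np.float64(-0.03), np.float64(0.0)] rows>=2.0
```

View pics/k6.png

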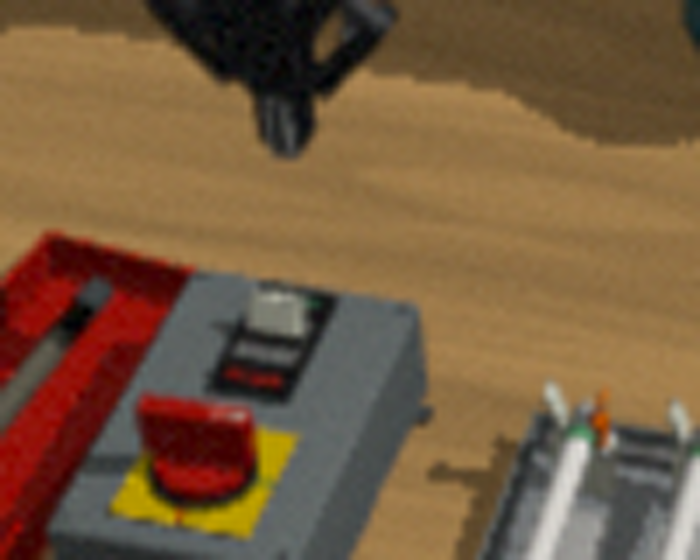

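{"op": "servo_tool", "data": {"plan": [[[0,0,2,0,0,0],[0,0,4.5,0,0,0],[0,0,6.5,0,0,0],[0,0,7.8,0,0,0],[0,0,8.3,0,0,0],[0,0,8.3,0,0,0],[0,0,8.3,0,0,0]]]}}

```text
time: 39.72
tool_pos: [0.4185, -0.2063, 0.082]
tcp_rot: [3.141, 0.001, 0.002]
wrist_force: [-0.1, 0.0, 0.8]
width: -0.001
```

```bash
python3 -c "
from h import *
st(); go((.470,-.206,.083,0))
"
```

```text
t 39.72 p [ 0.4185 -0.2063  0.082 ] yaw 0.04 zaxis [ 0.001  -0.0011 -1.    ] q [-0.5111  0.0162  2.183  -0.0006  0.941   1.0594] F [-0.058   0.0122  0.8157] w -0.010
(0.47, -0.206, 0.083, 0) -> [np.float64(5.15), np.float64(-0.03), np.float64(-0.09), np.float64(0.06), np.float64(-0.06), np.float64(0.04)] rows>=1.2
```

{"op": "servo_tool", "data": {"plan": [[[0.8,0,0,0,0,0],[1.5,0,0,0,0,0],[2.2,0,0,0,0,0],[2.9,0,0,0,0,0],[3.5,0,0,0,0,0],[4.1,0,0,0,0,0],[4.6,0,0,0,0,0],[5.1,0,0,0,0,0],[5.1,0,0,0,0,0],[5.1,0,0,0,0,0],[5.1,0,0,0,0,0]]]}}

```text
time: 40.63
tool_pos: [0.4579, -0.2062, 0.0818]
tcp_rot: [-3.14, -0.006, 0.039]
wrist_force: [-40.0, -4.5, 32.5]
width: 0.001
```

```bash
python3 -c "
from h import *
st(); 
c=cam('scene'); crop(c,150,250,130,210,7,'pics/k7.png')
"
```

```text
t 40.63 p [ 0.4579 -0.2062  0.0818] yaw 0.22 zaxis [-0.0251  0.0009 -0.9997] q [-0.4655  0.0996  2.095  -0.0127  0.9699  1.1087] F [-40.0031  -4.4584  32.5391] w 0.009
```

View pics/k7.png

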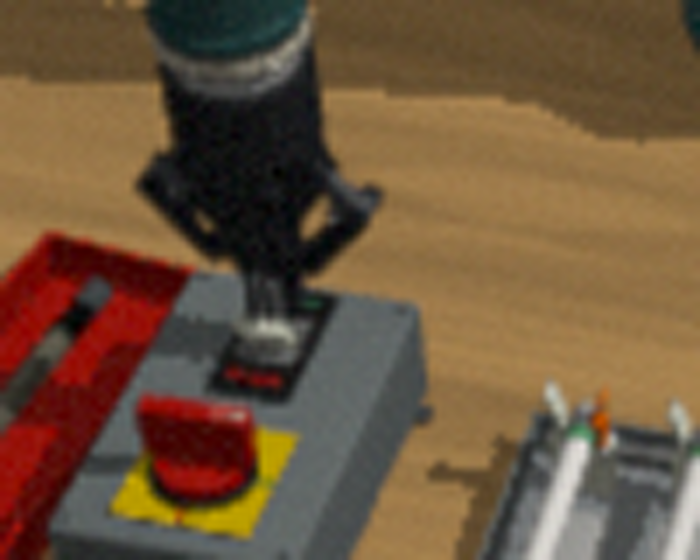

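{"op": "servo_tool", "data": {"plan": [[[-1.5,0,0,0,0,0],[-3,0,-0.5,0,0,0],[-3.5,0,-3,0,-0.5,0],[-3.5,0,-6,0,-1,0],[-3.5,0,-9.5,0,-1.4,0],[-3.5,0,-10,0,-1.4,0],[-3.5,0,-10,0,-1.4,0],[-3.5,0,-10,0,-1.4,0]]]}}

```text
time: 41.35
tool_pos: [0.4262, -0.2065, 0.1828]
tcp_rot: [-3.14, -0.006, 0.075]
wrist_force: [-0.3, -1.1, -0.0]
width: -0.001
```

```bash
python3 -c "
from h import *
st(); go((.561,-.2065,.2,89.4))
c=cam('scene'); crop(c,150,250,130,210,7,'pics/k8.png')
"
```

```text
t 41.35 p [ 0.4262 -0.2065  0.1828] yaw 0.23 zaxis [-0.0476  0.0003 -0.9989] q [-0.4875 -0.0549  2.0472 -0.0238  1.1916  1.0885] F [-0.269  -1.0931 -0.0254] w -0.011
(0.561, -0.2065, 0.2, 89.4) -> [np.float64(13.38), np.float64(0.05), np.float64(-2.36), np.float64(-2.14), np.float64(2.13), np.float64(-89.15)] rows>=12.5
```

View pics/k8.png

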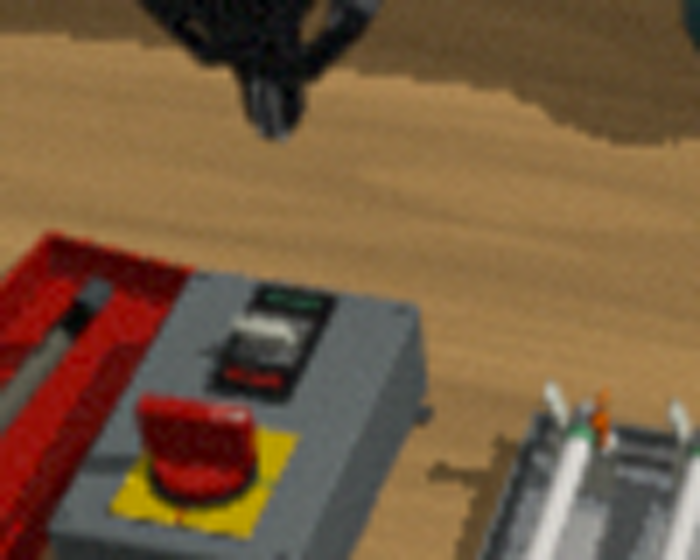

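{"op": "servo_tool", "data": {"plan": [[[1,0,-2.4,0,2,-7],[2,0,-2.4,0,2,-14],[3,0,-2.4,0,2,-21],[4,0,-2.4,0,2,-28],[5,0,-2.4,0,2,-35],[6,0,-2.4,0,2,-42],[7,0,-2.4,0,2,-49],[8,0,-2.4,0,2,-56],[9,0,-2.4,0,2,-63],[10,0,-2.4,0,2,-70],[11.5,0,-2.4,-1,2,-77],[12.5,0,-2.4,-2,2,-84],[13.4,0,-2.4,-2.1,2.1,-89],[13.4,0,-2.4,-2.1,2.1,-89.2],[13.4,0,-2.4,-2.1,2.1,-89.2],[13.4,0,-2.4,-2.1,2.1,-89.2],[13.4,0,-2.4,-2.1,2.1,-89.2]]], "claw": 4}}

```text
time: 42.82
tool_pos: [0.5594, -0.2054, 0.198]
tcp_rot: [-2.231, -2.205, 0.003]
wrist_force: [-0.5, 0.1, -0.1]
width: 0.471
```

```bash
python3 -c "
from h import *
st(); go((.5615,-.2065,.087,89.4))
"
```

```text
t 42.82 p [ 0.5594 -0.2054  0.198 ] yaw 89.34 zaxis [-0.0049  0.002  -1.    ] q [-0.3937  0.1423  1.8117 -0.0001  1.193  -0.3822] F [-0.5299  0.1499 -0.1388] w 4.021
(0.5615, -0.2065, 0.087, 89.4) -> [np.float64(-0.13), np.float64(0.27), np.float64(11.1), np.float64(-0.28), np.float64(-0.11), np.float64(-0.06)] rows>=2.7
```

{"op": "servo_tool", "data": {"plan": [[[-0.1,0.25,2.5,-0.3,-0.1,0],[-0.1,0.25,5,-0.3,-0.1,0],[-0.1,0.25,7.5,-0.3,-0.1,0],[-0.1,0.25,9.5,-0.3,-0.1,0],[-0.1,0.25,10.8,-0.3,-0.1,0],[-0.1,0.25,11.1,-0.3,-0.1,0],[-0.1,0.25,11.1,-0.3,-0.1,0],[-0.1,0.25,11.1,-0.3,-0.1,0]]]}}

```text
time: 43.48
tool_pos: [0.562, -0.2066, 0.088]
tcp_rot: [2.234, 2.207, 0.001]
wrist_force: [1.1, -0.1, -0.0]
width: 0.466
```

{"op": "servo_tool", "data": {"plan": [[[0,0,0,0,0,0],[0,0,0,0,0,0],[0,0,0,0,0,0],[0,0,0,0,0,0],[0,0,0,0,0,0],[0,0,0,0,0,0],[0,0,0,0,0,0],[0,0,0,0,0,0]]], "claw": 0.8}}

```text
time: 44.15
tool_pos: [0.5627, -0.2071, 0.0902]
tcp_rot: [2.232, 2.206, 0.002]
wrist_force: [-1.9, 0.4, 5.6]
width: 0.147
```

```bash
python3 -c "
from h import *
st(); go((.561,-.2065,.088,-.6))
"
```

```text
t 44.15 p [ 0.5627 -0.2071  0.0902] yaw 89.33 zaxis [ 0.0035 -0.0017 -1.    ] q [-0.3941  0.2452  1.9036 -0.0002  0.9889 -0.3822] F [-1.9071  0.3995  5.6024] w 1.256
(0.561, -0.2065, 0.088, -0.6) -> [np.float64(0.06), np.float64(-0.17), np.float64(0.22), np.float64(0.23), np.float64(-0.09), np.float64(89.93)] rows>=12.6
```

{"op": "servo_tool", "data": {"plan": [[[0,0,0,0,0,6],[0,0,0,0,0,12],[0,0,0,0,0,18],[0,0,0,0,0,24],[0,0,0,0,0,30],[0,-0.05,0,0,0,36],[0,-0.05,0,0,0,42],[0,-0.1,0,0,0,48],[0,-0.1,0,0,0,54],[0,-0.1,0,0,0,60],[0,-0.1,0,0,0,66],[0,-0.15,0,0,0,72],[0,-0.15,0,0,0,78],[0,-0.15,0,0,0,84],[0,-0.15,0,0,0,90],[0,-0.15,0,0,0,90.5],[0,-0.15,0,0,0,90.5],[0,-0.15,0,0,0,90.5]]]}}

```text
time: 45.65
tool_pos: [0.5637, -0.2083, 0.0904]
tcp_rot: [3.137, -0.032, 0.014]
wrist_force: [8.3, -3.4, -10.3]
width: 0.149
```

{"op": "servo_tool", "data": {"plan": [[[0,0,0,0,0,0],[0,0,0,0,0,0],[0,0,0,0,0,0],[0,0,0,0,0,0],[0,0,0,0,0,0],[0,0,-3,0,0,0],[0,0,-6,0,0,0],[0,0,-10,0,0,0],[0,0,-13,0,0,0],[0,0,-14,0,0,0],[0,0,-14,0,0,0],[0,0,-14,0,0,0]]], "claw": 4}}

```text
time: 46.65
tool_pos: [0.5624, -0.2077, 0.2306]
tcp_rot: [3.137, -0.032, 0.015]
wrist_force: [-0.4, 0.2, 0.5]
width: 0.464
```

```bash
python3 -c "
from h import *
st(); go((.35,-.52,.25,0))
c=cam('scene'); crop(c,150,250,130,210,7,'pics/m1.png')
"
```

```text
t 46.65 p [ 0.5624 -0.2077  0.2306] yaw -1.17 zaxis [ 0.0097 -0.0045 -0.9999] q [-0.3951  0.1158  1.78   -0.0005  1.2351  1.1964] F [-0.3599  0.2223  0.5394] w 3.960
(0.35, -0.52, 0.25, 0) -> [np.float64(-20.57), np.float64(31.67), np.float64(-2.01), np.float64(0.25), np.float64(-0.56), np.float64(-1.18)] rows>=9.1
```

View pics/m1.png

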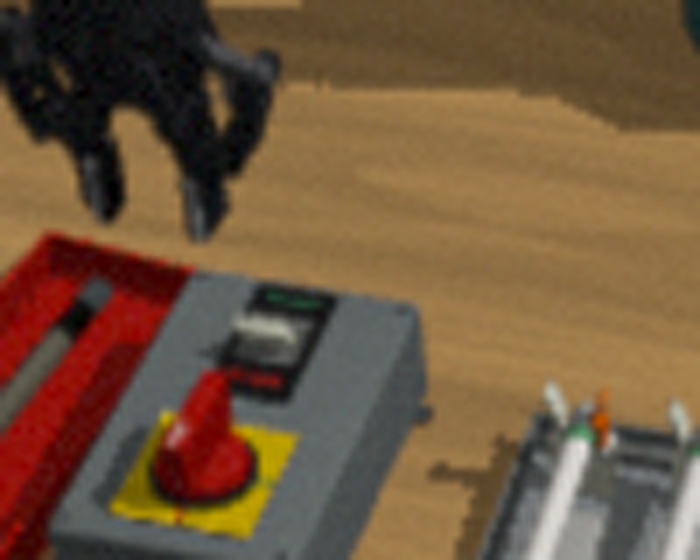

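Isolator on, lever leaning ON. Move away to check everything from above.

{"op": "servo_tool", "data": {"plan": [[[-2,3,-2,0,0,0],[-4,6.5,-2,0,0,0],[-6,10,-2,0,0,0],[-8,13,-2,0,0,0],[-10,16,-2,0,0,0],[-12,19,-2,0,0,0],[-14,22,-2,0,0,0],[-16,25,-2,0,0,0],[-18,28,-2,0,0,0],[-20,31,-2,0,0,0],[-20.5,31.6,-2,0,0,0],[-20.5,31.6,-2,0,0,0],[-20.5,31.6,-2,0,0,0]]]}}

```text
time: 47.78
tool_pos: [0.3491, -0.5178, 0.2457]
tcp_rot: [-3.14, 0.035, -0.008]
wrist_force: [0.3, -0.7, 0.1]
width: 0.468
```

```bash
python3 -c "
from h import *
st()
c=cam('top'); crop(c,220,445,135,260,3.5,'pics/n1.png')
c=cam('scene'); cv2.imwrite('pics/n2.png',c['color'][:,:,::-1])
"
```

```text
t 47.78 p [ 0.3491 -0.5178  0.2457] yaw -1.26 zaxis [ 0.005   0.0012 -1.    ] q [-1.0201  0.1597  1.7023  0.0051  1.2779  0.5712] F [ 0.2747 -0.7014  0.0629] w 3.997
```

View pics/n1.png

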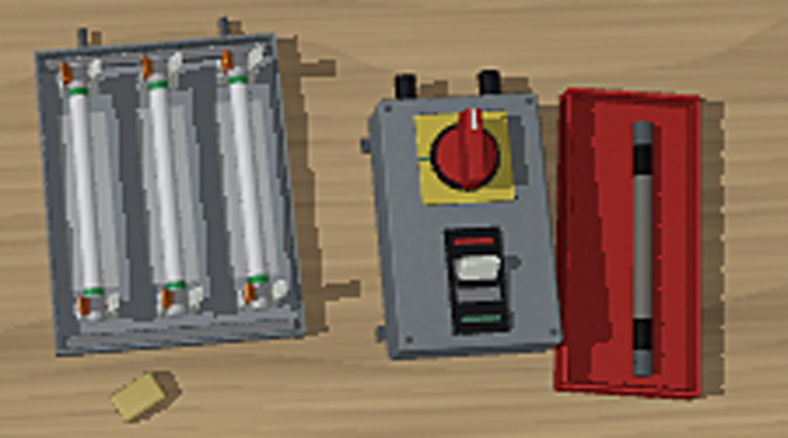

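View pics/n2.png

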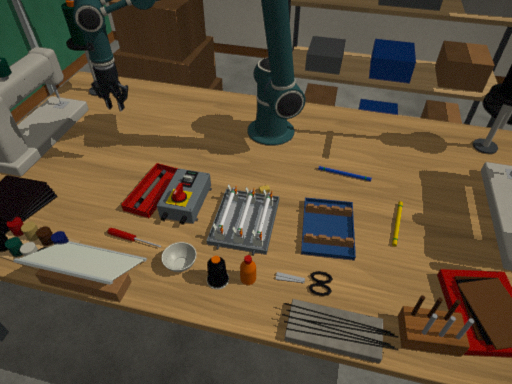

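```bash
python3 -c "
from h import *
c=cam('top'); g=c['color'].astype(int)
sub=g[200:225,350:364]; print(sub.min(2)[:,3:10])
for th in (0,.3,.42,.5,.53):
    s_,k=np.sin(th),np.cos(th)
    f=[.461+.026*s_+.004*k,-.206,.069+.026*k-.004*s_]; b=[.461-.004*k+.002*s_,-.206,.071+.004*s_]
    print(th,proj(c,f),proj(c,b))
"; python3 - <<'E'
import cv2
a=cv2.imread('pics/top0.png').astype(int); print(a[200:225,353:360].min(2))
E
```

```text
[[ 24  24  19  11   9  11  12]
 [ 17  15  17  17  17  17  17]
 [ 15  14  15  13  17  17  17]
 [ 35  37  36  37  41  42  42]
 [ 36  36  29  29  30  31  30]
 [  6   8  10  10  11  11  10]
 [ 18  19  18  17  16  16  17]
 [ 12  14  13  11   9  16  14]
 [103 136 140 142 148 184 185]
 [179 177 175 177 177 178 179]
 [190 187 186 169 167 164 163]
 [163 161 162 163 164 163 164]
 [164 164 164 163 164 164 164]
 [169 167 168 169 169 170 168]
 [185 184 184 181 140 141 143]
 [  8  10   6  10  13  13  14]
 [  8   8   8   8   4   5   4]
 [ 63  62  64  92  91  90  93]
 [113 113 112 111 110 110 110]
 [109 108 108 109 109 108 107]
 [115 116 116 116 118 118 118]
 [ 39  38  37  10  11   8  10]
 [ 18  19  21  20  24  22  20]
 [ 21  22  24  22  24  23  24]
 [ 20  18  19  18  18  19  18]]
0 [356.8481 212.2232] [355.3503 216.5618]
0.3 [356.4518 209.6456] [355.4119 216.2165]
0.42 [356.2571 208.7497] [355.4323 216.049 ]
0.5 [356.1181 208.2059] [355.4444 215.9297]
0.53 [356.0643 208.0139] [355.4486 215.8836]
[[ 24  26  19  11  12  11  13]
 [ 16  17  16  16  18  15  17]
 [ 14  14  15  14  18  18  19]
 [ 36  36  36  36  41  43  41]
 [ 35  36  30  30  28  29  30]
 [  6   7   9  11  12  10  12]
 [ 20  21  21  23  19  20  20]
 [ 20  21  19  17  18  19  17]
 [ 15  14  16  41  39  39  43]
 [117 116 116 115 115 114 114]
 [104 104 103 103 103 103 103]
 [ 97  95  94  94  93  92  93]
 [152 166 158 195 197 200 186]
 [199 195 193 191 190 191 192]
 [206 212 209 205 202 199 193]
 [110 110 107 110 121 121 121]
 [ 29  26  26  24   0   0   0]
 [ 55  56  58  86  86  86  88]
 [111 112 110 109 109 108 108]
 [108 106 107 108 107 107 108]
 [114 115 115 115 118 117 118]
 [ 38  38  37   7  12  11  10]
 [ 18  18  20  22  23  21  22]
 [ 24  23  21  23  23  22  24]
 [ 19  18  20  17  18  16  16]]
```

```bash
python3 -c "
from workcell import finish_job
print(finish_job())"
```

```text
the job is handed in; nothing more can be done
None
```

The job is done and handed in at about 48 s of the 210 s allowed; it reports no verdict.

**What I did**
1. Turned the isolator off.
2. Moved the only dead tube present (in the +y place) to the red tray.
3. Pressed the three new tubes into their clips. Each bottomed at the same tool height, about 30 mm, under 20–45 N.
4. Pushed the breaker lever fully off, against its stop at about 28 N, then threw it on, against its stop at about 40 N.
5. Turned the isolator back on and moved the arm clear.

**Last checks**
- **New tubes:** measured after pressing and before the breaker work, all three were centred within about 1 mm lengthwise and 2 mm across. The closing pictures show them unchanged.
- **Dead tube:** it lies flat in the tray.
- **Switches:** the isolator bar is along the box's x (ON). The lever's edge moved 4.0 pixels from upright, which matches about +0.5 rad.
- **Bystanders and arm:** nothing else on the bench shows any shift, and the arm touches nothing.

**Less certain or odd**
- The lever's OFF angle could not be read finely in the pictures, so I relied on the stop force and its visible lean.
- The tray was knocked a few centimetres towards the switch box mid-run, with the dead tube still inside. It now stands against or very close to the box.
- I saw no sign of the grip slackening.

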